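# Set the end stop and hold the offcut in the fixture

## Task

First crank the black handwheel of the setting fixture clockwise, over several grasps, until its white pointer stands at the red mark on the dial; then lay the bevelled brass offcut flat on the fixture's plate with its square long side flush against the steel fence, its bevel on the side away from the fence, and one end touching the yellow end stop. Finish by pressing with the shut fingertips on the bevel, down and towards the fence in one diagonal push, and stay there: the program ends while this push holds the offcut firmly on the plate and against the fence at once. Leave the other things on the bench alone.

Things in the scene. Friction and masses are not known exactly. Their poses are not given: they have to be found in the camera images.
- fixture: The setting fixture, fixed to the bench: dark base 150 (x) x 330 (y) x 6 mm with plate, fence, yellow end stop and blue gear head. Origin on the bench under the middle of the aluminium plate; base from y = -120 to +210 mm. x points square into the fence, y along the fence towards the end stop and gear head, z up. Nothing under the wheel is above 48 mm.
- plate: The aluminium plate that the offcut lies on, 150 (x) x 245 (y) mm; its upper face is 12 mm above the bench, ground and lightly oiled: the offcut slides on it easily (friction about 0.3). Origin and axes as the fixture's.
- fence: The steel fence on the far side of the plate, 16 x 220 x 30 mm, its top 42 mm above the bench; its flat working face looks to -x of the fixture, 45 mm from the fixture's origin. Origin and axes as the fixture's.
- fence_face (a point): Point on the fence's working face at the plate's upper face (x = 45, y = 0, z = 12 mm in the fixture), axes as the fixture's.
- stop_face (a point): Middle of the yellow end stop's working face, which looks to -y of the fixture, 14 mm above the plate; axes as the fixture's. Stop: 44 mm wide in x (8 to 52 mm short of the fence face), 18 mm thick in y, top 27 mm above the plate. The wheel moves it 6.4 mm towards -y per radian; a push under 15 N does not move it.
- wheel_grip (a point): On the upright axis of the black knurled handwheel, 75 mm above the bench, at the height to grip it. The wheel is a disc of 56 mm diameter and 22 mm height (60 to 82 mm above the bench), free all round; friction holds it where it is left, it takes about 0.15 N m to turn.
- wheel (a joint): Angle of the handwheel in rad, growing clockwise as seen from above; it starts between 0 and 0.5. At 2.40 the white pointer line on its top stands at the red mark on the dial, on the side away from the fence. Range -0.3 to 4.2.
- offcut: Loose brass-coloured offcut, 50 (x) x 80 (y) x 34 (z) mm, 0.3 to 0.52 kg. Origin at the centre of its underside, z up, y along its length. The long upper edge at -x is bevelled at 45 degrees, 14 mm off height and width, so the upright face at -x is 20 mm high; the long face at +x is square, 34 mm high, and goes against the fence.
- bevel (a point): Middle of the offcut's bevel face (x = -18, y = 0, z = 27 mm in the offcut), axes as the offcut's; the face looks up and to -x.
- end_face (a point): Middle of the offcut's end face at its +y end (40 mm from its origin, 14 mm above its underside); this end goes against the end stop. Axes as the offcut's.
- bolt_m12_2: Bystander: black hex bolt standing on its 21 mm head, 52 mm high; origin under its centre.
- brass_bush: Bystander: brass bush, 33 mm diameter, 30 mm high, standing; origin under its centre.
- bolt_m12_1: Bystander: grey hex bolt standing on its 21 mm head, 46 mm high; origin under its centre.
Mind the look-alikes: they are no part of the job. There is more than one size of the offcut; the one meant has the size given above.

How it is judged:
On the way, in this order (a step that is already met when the one before it is completed fails the run):
1. the handwheel's pointer is at the red mark (2.2 to 2.6 rad), before the offcut is at its place (value of joint wheel between 2.2 and 2.6 rad), for 0.2 s.
2. the offcut lies flat on the plate, flush against the fence and touching the end stop, bevel away from the fence (x of offcut in the frame of fence_face between -0.0275 and -0.0235 m and z of offcut in the frame of fence_face between -0.002 and 0.0015 m and x of bevel in the frame of fence_face between -0.046 and -0.04 m and angle between the x axis of offcut and the x axis of fixture, either way round below 0.04 rad and angle between offcut's own z axis and vertical below 0.04 rad and y of end_face in the frame of stop_face between -0.004 and 0.002 m), for 0.2 s.
At the end, for the whole second after the job is handed in: Wheel at 2.2 to 2.6 rad; offcut flat on the plate, within 2.5 mm of the fence and 4 mm of the end stop, parallel within 0.04 rad, bevel away from the fence; the fingers push from the bevel side with over 5 N: 8 to 80 N on the plate, 2.5 to 80 N on the fence, at rest (all of step 1 and all of step 2 and contact force between offcut and fence between 2.5 and 80 N and contact force between offcut and plate between 8 and 80 N and contact force between the fingers and offcut above 5 N and x of the grasp point in the frame of bevel below 0.01 m and z of the grasp point in the frame of bevel above 0 m and linear speed of offcut below 0.01 m/s); the arm keeps its last pose, push and grip.
It fails at once if a standing bolt or the brass bush was moved by more than 30 mm (distance of any of bolt_m12_2, brass_bush, bolt_m12_1 from where it was at the start of the episode above 0.03 m).
It also fails if it takes over 72 s, if anything falls off the work surface, if the arm or the gripper's body presses on something with over 40 N, if the wrist force passes 120 N, or if a joint passes its speed limit or range.

## Robot

A 6-joint arm with a two-finger parallel gripper is mounted at the origin on a cart in front of the work surface, level with it; the furniture and walls round the work are solid. World frame = base frame: x ahead of the robot, y to its left, z up, the work surface at z = 0. Lengths are in m, angles in rad, forces in N, time in s.
With the tool pointing down it reaches from about 0.3 to 0.875 m from the base axis. Payload 6.4 kg.
Tool frame: the origin (TCP) lies at the very end of the fingers, on their centre line; the grasp point (between the pads) lies 19 mm behind it; z points along the fingers, y is the line along which they close (so a half turn about z gives the same grasp; the last joint's range is limited). The gripper opens to 85 mm and grips with 20 to 120 N. Pads are 22 mm wide; open, the fingers measure 114 mm over their backs; the gripper's body (76 mm by 85 mm) begins 54 mm behind the grasp point. The pads swing forward as they close: fully open they stand 13 mm farther back than shut.
Start: joints at [-0.206, 0.181, 1.607, -0, 1.354, -0.206], TCP at [0.575, 0, 0.195] pointing down, gripper open.
Joint ranges: [-2.99, 2.99], [-0.89, 2.07], [0.3, 2.58], [-1.14, 4.28], [0, 2.63], [-3.12, 3.12]. Speed limits (rad/s): [2.57, 2.57, 3.01, 3.14, 3.14, 3.14].

## Interface

Orientations are given as a unit quaternion [w, x, y, z].
In Python, from bench import * gives the robot as it stands. The module is installed in compiled form; this text tells all that it offers.
- The arm moves only by the tool arm_command, never from a script. Its arguments are lists of equal length, an entry for each row: "dp": the shift along the tool's x, y, z in units of 0.25 m (1.0 is 0.25 m), a list of three; "turn": the turn, a rotation vector about the tool's x, y, z in units of 30 degrees (1.0 is 30 degrees), a list of three; "jaw": the opening, from 0 (shut) to 1 (fully open). A call has 1 to 5 rows; each row is the pose to reach, as a shift and turn from the pose commanded when the call began, along the tool's axes at that moment; what a row does not reach only later rows make up. A row lasts 1/8 s, in which the tool goes at most 62.5 mm and 10.7 degrees, less where a joint would pass 70% of its speed; a pose out of reach is approached as far as the arm can. A call with a number of a shift or a turn outside -1 to 1 is refused whole. A call with a gripper value outside its range is refused whole. The fingers move at their own pace and stop on an object; the grip force is fixed at half the most. Time passes only in rows, so rows that repeat a pose let the fingers close. It gives the time, the measured TCP pose, the force, the opening and the grip force at its end, in the units of the state.
- get_obs(): the state, without advancing time (a new reading comes with each control period).
- camera(name): name is "scene" or "side" or "wrist"; returns the picture (384x512x3 uint8, blue, green, red); there is no depth.
- get_calibration(name): a dict with "camera_matrix" (3x3 intrinsics, pixels), "R" (3x3) and "t" (3): a world point X has camera coordinates R X + t; the wrist camera has in their place "mount" (4x4, takes a point from camera to tool coordinates, whose origin is the TCP and whose axes are the flange's). Camera axes: x right, y down, z forward; pixel columns grow to the right and rows downward; lengths in m; the calibration is good to about 2 mm. A picture is of the moment at which its call begins: read the wrist's pose just before it. get_calibration takes no time and is no camera call.
- hand_in(): hands the job in; it is judged then, once.
The state is a dict: "time_s": time; "q": joint angles; "dq": joint speeds; "joint_efforts": joint torques, N m; "eef_pos": TCP position; "eef_rot": TCP orientation; "wrist_force": force on the tool from outside, world axes, zero at the start; "torque": the same for the moment, N m; "opening": opening from 0.0 (shut) to 1.0 (fully open); "grasp_force": force on a finger pad.
Only numpy, scipy, OpenCV 4.12 (cv2) and the standard library are available. Lean on these libraries where they do the work, as an engineer would, in place of code of your own. Each camera call takes 0.05 s, during which the arm holds its last target. There are 200 camera calls.

## Working session

There is one attempt and no reset: what is moved stays moved. The work goes in short steps, Python scripts to look and compute and a tool call to move; the robot and the scene stay as the last step left them, time stands still between calls to the robot, and variables do not carry over. Pictures are saved under pics/ and viewed, at most 10 in all, crops included, and the job is handed in when it is done.

Besides the shell and the picture viewer there is one more tool, called after "Call:" by a JSON object that holds its "method" and its "body", one argument or row to a line. arm_command: Moves the arm, as the interface text tells. Its arguments: {"type":"object","properties":{"dp":{"type":"array"},"turn":{"type":"array"},"jaw":{"type":"array"}},"required":["dp","turn","jaw"]}

```bash
mkdir -p pics; cat > h.py <<'E'
from bench import *
import numpy as np, cv2
from scipy.spatial.transform import Rotation as Rn
def q2R(q): return Rn.from_quat([q[1],q[2],q[3],q[0]]).as_matrix()
def camRt(name):
    c=get_calibration(name); K=np.array(c["camera_matrix"])
    if name=="wrist":
        o=get_obs(); M=np.array(c["mount"]); T=np.eye(4); T[:3,:3]=q2R(o["eef_rot"]); T[:3,3]=o["eef_pos"]
        W=T@M; R=W[:3,:3].T; t=-R@W[:3,3]
    else: R=np.array(c["R"]); t=np.array(c["t"])
    return K,R,t
def cast(cam,px,z):
    K,R,t=cam; px=np.atleast_2d(px).astype(float)
    d=(np.linalg.inv(K)@np.c_[px,np.ones(len(px))].T).T@R; c=-R.T@t
    return c+d*((z-c[2])/d[:,2])[:,None]
def proj(cam,X):
    K,R,t=cam; p=(np.atleast_2d(X)@R.T+t)@K.T; return p[:,:2]/p[:,2:]
E
python3 - <<'E'
from h import *
o=get_obs(); print(o)
for n in ("scene","side","wrist"):
    c=camRt(n); print(n,np.round(c[0],1).tolist(),"pos",np.round(-c[1].T@c[2],3),"fwd",np.round(c[1][2],2))
    cv2.imwrite(f"pics/{n}0.png",camera(n))
a=cv2.imread("pics/scene0.png");b=cv2.imread("pics/side0.png")
cv2.imwrite("pics/s1.png",cv2.resize(a,(800,600),interpolation=cv2.INTER_CUBIC))
cv2.imwrite("pics/s2.png",np.vstack([np.hstack([b])]))
E
```

```text
{'time_s': 0.0, 'q': array([-2.06294247e-01,  1.81524726e-01,  1.60802952e+00, -4.33580870e-05,
        1.35380953e+00, -2.06301603e-01]), 'dq': array([-2.78573277e-03, -5.23003836e-04,  5.96263401e-04,  7.79302618e-05,
       -2.10126210e-04,  9.07577985e-04]), 'joint_efforts': array([ 3.41415571e-04, -4.44869328e+01, -3.51340663e+01, -2.51131587e-04,
        9.11703974e-03,  3.43231875e-05]), 'eef_pos': array([5.74369618e-01, 1.37386082e-04, 1.94482997e-01]), 'eef_rot': array([-7.29591425e-04,  7.07100589e-01,  7.07112418e-01, -5.02357521e-04]), 'wrist_force': array([ 0.11436648, -0.12133575, -0.01729902]), 'torque': array([-0.00529855, -0.00016518, -0.01196074]), 'grasp_force': 0.0, 'opening': 1.0015977728941254}
scene [[363.7, 0.0, 254.0], [0.0, 363.7, 191.7], [0.0, 0.0, 1.0]] pos [-0.141 -0.451  0.783] fwd [ 0.66  0.33 -0.68]
side [[447.7, 0.0, 256.2], [0.0, 447.7, 189.4], [0.0, 0.0, 1.0]] pos [ 0.176 -1.345  0.636] fwd [ 0.26  0.88 -0.4 ]
wrist [[274.5, 0.0, 254.7], [0.0, 274.5, 194.1], [0.0, 0.0, 1.0]] pos [0.574 0.083 0.372] fwd [-0.   -0.32 -0.95]
```

View pics/s1.png

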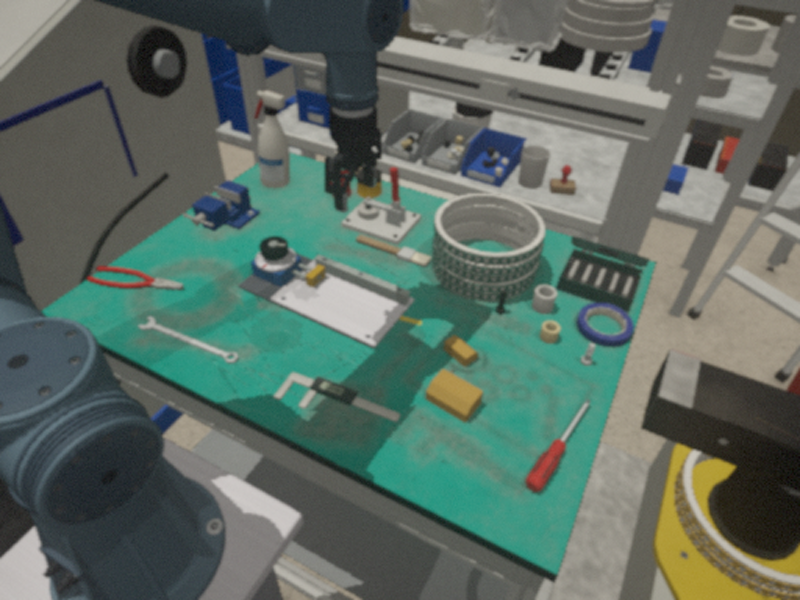

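View pics/side0.png

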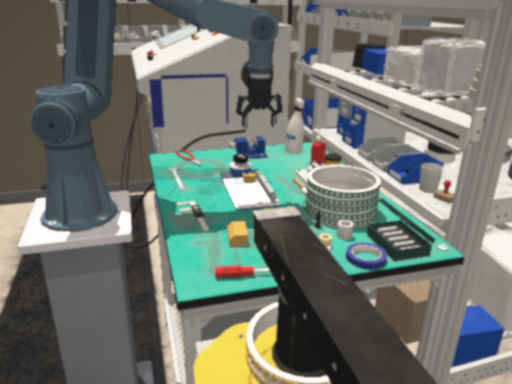

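The scene view shows the fixture with its plate around (340,300), the black wheel at (272,247), the large brass offcut at (455,393) and a smaller look-alike at (460,350), all in 800x600 pixels. Next I'll measure these.

```bash
python3 - <<'E'
from h import *
a=cv2.imread("pics/scene0.png"); cam=camRt("scene")
hsv=cv2.cvtColor(a,cv2.COLOR_BGR2HSV)
m=cv2.inRange(hsv,(12,110,60),(30,255,255))
n,l,s,c=cv2.connectedComponentsWithStats(m)
for i in range(1,n):
    if s[i,4]>25 : print("brass",s[i],c[i],"z.017",np.round(cast(cam,c[i],.017)[0],3))
big=max(range(1,n),key=lambda i:s[i,4] if 250<s[i,0]<330 and s[i,1]>220 else 0)
ct=cv2.findContours((l==big).astype(np.uint8),0,2)[0][0]
print("hull",cv2.approxPolyDP(cv2.convexHull(ct),2,True)[:,0].tolist())
# plate
m2=cv2.inRange(hsv,(0,0,120),(180,45,255)); m2[:, :150]=0;m2[:160]=0;m2[225:]=0;m2[:,270:]=0
n,l,s,c=cv2.connectedComponentsWithStats(m2)
for i in range(1,n):
    if s[i,4]>100:
        ct=cv2.findContours((l==i).astype(np.uint8),0,2)[0][0]; P=cv2.approxPolyDP(cv2.convexHull(ct),3,True)[:,0]
        print("plate",s[i],P.tolist(),np.round(cast(cam,P,.012)[:,:2],3).tolist())
A=cv2.resize(a[140:225,150:270],None,fx=5,fy=5,interpolation=cv2.INTER_CUBIC)
B=cv2.resize(a[205:275,255:325],None,fx=5,fy=5,interpolation=cv2.INTER_CUBIC)
cv2.imwrite("pics/c1.png",A)
cv2.imwrite("pics/c2.png",B)
w=cv2.imread("pics/wrist0.png"); cv2.imwrite("pics/w1.png",w)
E
```

```text
brass [229 117  14   9  92] [235.64130435 121.54347826] z.017 [0.922 0.179 0.017]
brass [196 169  12  14  83] [201.20481928 175.37349398] z.017 [0.584 0.112 0.017]
brass [285 215  20  18 201] [294.17412935 223.8358209 ] z.017 [ 0.536 -0.238  0.017]
brass [274 237  34  32 648] [290.30092593 252.22839506] z.017 [ 0.438 -0.269  0.017]
brass [ 418  283   86  101 2597] [443.23065075 351.93453985] z.017 [ 0.353 -0.662  0.017]
brass [443 292  69  76 940] [469.15212766 326.17234043] z.017 [ 0.443 -0.706  0.017]
hull [[283, 237], [307, 250], [306, 257], [297, 268], [274, 254], [276, 245]]
plate [253 160  17   9 109] [[269, 168], [253, 164], [265, 160]] [[0.733, -0.061], [0.725, -0.004], [0.765, -0.029]]
plate [163 162  24  12 121] [[163, 165], [166, 162], [186, 168], [171, 173]] [[0.57, 0.257], [0.588, 0.259], [0.595, 0.181], [0.55, 0.208]]
plate [ 173  164   87   58 2365] [[173, 190], [192, 169], [206, 164], [252, 182], [259, 197], [238, 221]] [[0.487, 0.152], [0.601, 0.161], [0.646, 0.135], [0.641, -0.045], [0.59, -0.097], [0.472, -0.091]]
```

View pics/c1.png

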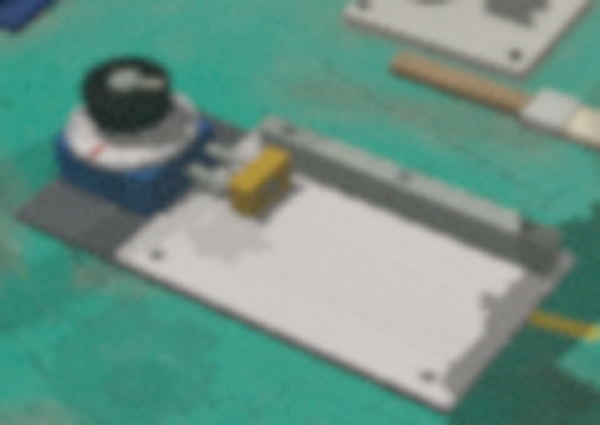

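View pics/w1.png

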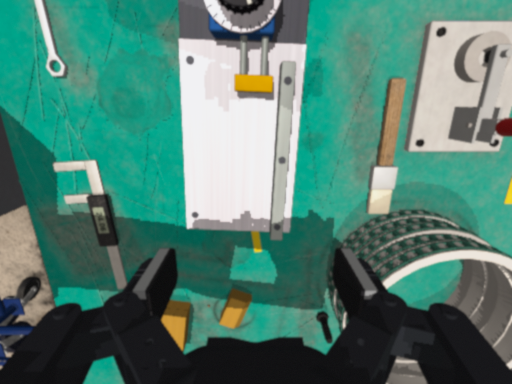

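The crop shows the wheel near (128,85), the red mark at (97,153), the yellow stop at (260,180) and the fence running along the far side. The wrist view shows the plate corners at about (180,40), (305,43), (186,230) and (294,232), the stop at (254,83), and the wheel cut off at the top edge, about (242,5).

```bash
python3 - <<'E'
from h import *
w=cv2.imread("pics/wrist0.png"); cam=camRt("wrist")
P=cast(cam,[(180,40),(186,230),(294,232),(307,43)],.012); print(np.round(P,4).tolist())
# left edge by gradient on gray-vs-green
hsv=cv2.cvtColor(w,cv2.COLOR_BGR2HSV)
white=((hsv[:,:,1]<50)&(hsv[:,:,2]>130)).astype(np.uint8)
L=[]
for v in range(60,215,5):
    r=np.where(white[v,150:230])[0]
    if len(r): L.append((150+r[0]-.5,v))
L=np.array(L); W=cast(cam,L,.012)[:,:2]
f=cv2.fitLine(W.astype(np.float32),cv2.DIST_HUBER,0,1e-4,1e-4).ravel(); print("left edge dir",f, "yaw",np.degrees(np.arctan2(f[1],f[0])))
# fence top: edges at z=.042
print("fence top",np.round(cast(cam,[(281,62),(294,62),(271,238),(282,240)],.042),4).tolist())
m=cv2.inRange(hsv,(18,120,100),(32,255,255)); n,l,s,c=cv2.connectedComponentsWithStats(m)
for i in range(1,n):
    if s[i,4]>60: print(s[i],c[i],np.round(cast(cam,c[i],.039)[0],3))
sc=camRt("scene"); print("wheel scene",np.round(cast(sc,[(175.6,157)],.082),3))
E
```

```text
[[0.4868, 0.1493, 0.012], [0.474, -0.0956, 0.012], [0.6311, -0.0987, 0.012], [0.6349, 0.1462, 0.012]]
left edge dir [0.03874138 0.9992493  0.47987595 0.03704203] yaw 87.779724
fence top [[0.6026, 0.1225, 0.042], [0.6168, 0.1225, 0.042], [0.5959, -0.0926, 0.042], [0.6108, -0.0956, 0.042]]
[235  74  38  19 656] [253.5929878   83.05487805] [0.573 0.101 0.039]
[504 179   8  25 110] [508.78181818 194.45454545] [ 0.9   -0.031  0.039]
[251 231  10  21 145] [255.95862069 241.15862069] [ 0.576 -0.099  0.039]
[220 298  29  30 550] [233.30363636 313.12909091] [ 0.542 -0.221  0.039]
[161 309  26  42 602] [175.3538206  326.79401993] [ 0.452 -0.247  0.039]
wheel scene [[0.557 0.184 0.082]]
```

Call:
{"method": "arm_command", "body": {
  "dp": [
    [0.4,-0.06,0],
    [0.4,-0.06,0],
    [0.4,-0.06,0],
    [0.4,-0.06,0]
  ],
  "turn": [
    [0,0,0],
    [0,0,0],
    [0,0,0],
    [0,0,0]
  ],
  "jaw": [1,1,1,1]
}}

```text
time_s: 0.65
eef_pos: [0.56, 0.0998, 0.1952]
eef_rot: [0.0, 0.707, 0.707, -0.0]
wrist_force: [0.8, -0.5, 0.7]
opening: 0.996
grasp_force: 0.0
```

```bash
python3 - <<'E'
from h import *
o=get_obs(); print(o["eef_pos"],o["q"]); cam=camRt("wrist"); w=camera("wrist"); cv2.imwrite("pics/wr1.png",w)
print("tcp",proj(cam,o["eef_pos"]),"grid wheel guess",proj(cam,[.557,.184,.082]))
u,v=proj(cam,[.557,.184,.082])[0].astype(int)
y0=max(0,v-70);x0=max(0,u-90)
cv2.imwrite("pics/wr1c.png",cv2.resize(w[y0:y0+150,x0:x0+200],None,fx=4,fy=4,interpolation=cv2.INTER_CUBIC)); print(x0,y0)
E
```

```text
[0.55996617 0.09976075 0.1952116 ] [-3.20418574e-02  1.67430579e-01  1.62283290e+00 -4.36513927e-04
  1.35157673e+00 -3.24662139e-02]
tcp [[255.29768795 223.43660915]] grid wheel guess [[252.26298003  98.67073081]]
162 28
```

View pics/wr1c.png

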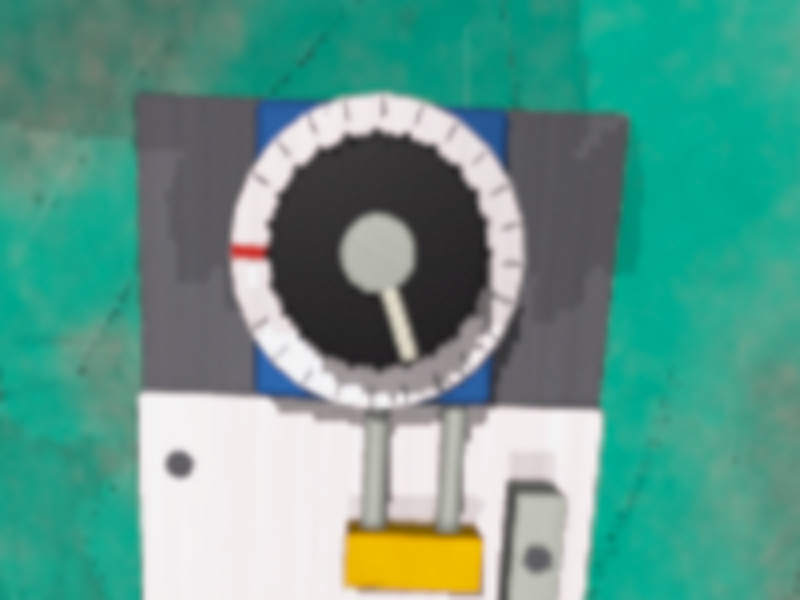

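The pointer runs from the hub at (378,250) to (408,357), and the red mark is at (248,252). The wheel therefore has about 107° clockwise to go.

```bash
python3 - <<'E'
from h import *
w=cv2.imread("pics/wr1.png"); cam=camRt("wrist"); o=get_obs()
f=lambda p:(np.array(p,float)+.5)/4-.5+np.array([162,28])
C=cast(cam,f([(378,250),(408,357)]),.082); print("centre",C)
R=cast(cam,f([(232,252),(522,252),(378,95),(378,407)]),.05); print("dial",R, R[:2].mean(0),R[2:].mean(0))
a=np.degrees(np.arctan2(*(C[1]-C[0])[1::-1])); print("pointer ang",a,"target",180-2,"cw to go",(a-178)%360)
print("shift units", [(C[0,1]-o["eef_pos"][1])/.25,(C[0,0]-o["eef_pos"][0])/.25,(o["eef_pos"][2]-.052)/.25])
hsv=cv2.cvtColor(w,cv2.COLOR_BGR2HSV); m=cv2.inRange(hsv,(18,120,100),(32,255,255)); m[200:]=0
n,l,s,c=cv2.connectedComponentsWithStats(m); i=1+s[1:,4].argmax(); print(s[i],c[i])
ct=cv2.findContours((l==i).astype(np.uint8),0,2)[0][0]; print(cv2.approxPolyDP(cv2.convexHull(ct),1.5,True)[:,0].tolist())
print(np.round(cast(cam,[(s[i,0]-.5,s[i,1]+7),(s[i,0]+s[i,2]-.5,s[i,1]+7)],.039),4))
# plate left edge
L=[]
for v in range(130,215,5):
    r=np.where((hsv[v,:,1]<50)&(hsv[v,:,2]>130))[0]
    if len(r): L.append((r[0]-.5,v))
W=cast(cam,L,.012)[:,:2]; g=cv2.fitLine(W.astype(np.float32),cv2.DIST_HUBER,0,1e-4,1e-4).ravel(); print("left edge",g)
E
```

```text
centre [[0.56105539 0.19155036 0.082     ]
 [0.56875871 0.16596631 0.082     ]]
dial [[0.52098966 0.19205566 0.05      ]
 [0.60085711 0.19203888 0.05      ]
 [0.56114399 0.23083842 0.05      ]
 [0.56126043 0.15029556 0.05      ]] [0.56092338 0.19204727 0.05      ] [0.56120221 0.19056699 0.05      ]
pointer ang -73.24301860859599 target 178 cw to go 108.756981391404
shift units [np.float64(0.36901092144834613), np.float64(0.0038782088548408034), np.float64(0.5727990516228831)]
[248 159  35  17 536] [264.90485075 167.20895522]
[[282, 163], [281, 175], [248, 173], [250, 159], [280, 160]]
[[0.5507 0.1047 0.039 ]
 [0.5942 0.1047 0.039 ]]
left edge [ 0.92768794 -0.37335652  0.40423986  0.10215565]
```

Call:
{"method": "arm_command", "body": {
  "dp": [
    [0.369,0.004,0],
    [0.369,0.004,0],
    [0.369,0.004,0.25],
    [0.369,0.004,0.45],
    [0.369,0.004,0.57]
  ],
  "turn": [
    [0,0,0],
    [0,0,0],
    [0,0,0],
    [0,0,0],
    [0,0,0]
  ],
  "jaw": [1,1,1,1,1]
}}

```text
time_s: 1.32
eef_pos: [0.5596, 0.1908, 0.0497]
eef_rot: [-0.001, 0.708, 0.707, -0.002]
wrist_force: [-0.3, 0.3, 0.7]
opening: 1.002
grasp_force: 0.0
```

Call:
{"method": "arm_command", "body": {
  "dp": [
    [0,0,0],
    [0,0,0],
    [0,0,0],
    [0,0,0],
    [0,0,0]
  ],
  "turn": [
    [0,0,0],
    [0,0,0],
    [0,0,0],
    [0,0,0],
    [0,0,0]
  ],
  "jaw": [1,0.4,0.4,0.4,0.4]
}}

```text
time_s: 1.95
eef_pos: [0.5615, 0.1924, 0.0537]
eef_rot: [0.0, 0.707, 0.707, 0.001]
wrist_force: [-0.2, 0.5, -0.3]
opening: 0.398
grasp_force: 0.0
```

```bash
python3 - <<'E'
from h import *
o=get_obs(); print(o["opening"],o["grasp_force"],o["eef_pos"])
a=camera("wrist"); b=camera("scene"); cv2.imwrite("pics/g_w.png",a)
c=cv2.resize(b[95:195,120:240],(460,384),interpolation=cv2.INTER_CUBIC)
cv2.imwrite("pics/g.png",cv2.resize(np.hstack([a,c]),(800,316)))
E
```

```text
0.3981981797312118 0.0 [0.56146833 0.19236714 0.05368189]
```

View pics/g.png

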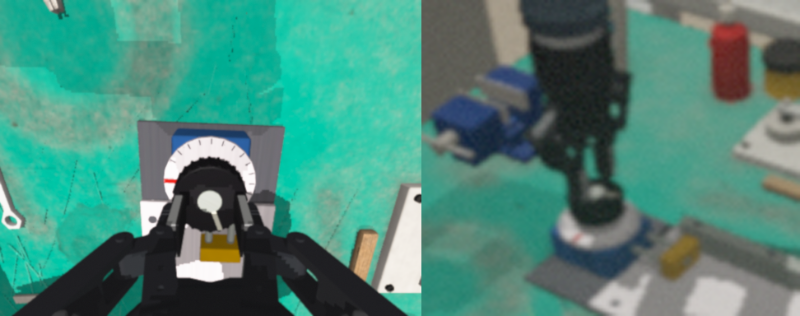

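The wrist view shows the hub at about (255,243) in full pixels with the fingers overlapping the wheel's lower part. I need to check where the tips are relative to the wheel.

```bash
python3 - <<'E'
from h import *
cam=camRt("wrist"); o=get_obs(); p=o["eef_pos"]
print("cam pos",-cam[1].T@cam[2], get_calibration("wrist")["mount"])
print("hub",cast(cam,(255,243),.082),"expected hub px",proj(cam,[.561,.1915,.082]))
print("tcp",proj(cam,p),"grasp",proj(cam,p+[0,0,.019]), "pads +-17",proj(cam,p+[.017,0,.019]),"+-28",proj(cam,p+[.028,0,.019]),proj(cam,p+[-.028,0,.019]))
w=cv2.imread("pics/g_w.png"); cv2.imwrite("pics/g2.png",cv2.resize(w[150:384,150:360],None,fx=2.5,fy=2.5,interpolation=cv2.INTER_CUBIC))
E
```

```text
cam pos [0.56061836 0.27530554 0.23108667] [[ 2.53937283e-04 -9.45987526e-01 -3.24202925e-01  8.29814072e-02]
 [ 9.99999967e-01  2.31543102e-04  1.07649826e-04 -4.28790336e-04]
 [-2.67684412e-05 -3.24202942e-01  9.45987554e-01 -1.77844831e-01]
 [ 0.00000000e+00  0.00000000e+00  0.00000000e+00  1.00000000e+00]]
hub [[0.56089555 0.19262551 0.082     ]] expected hub px [[255.16917658 244.63149764]]
tcp [[255.29807962 223.4357633 ]] grasp [[255.37172109 235.95195209]] pads +-17 [[281.70806494 235.95408356]] +-28 [[298.74750313 235.95546261]] [[211.98715341 235.94844086]]
```

View pics/g2.png

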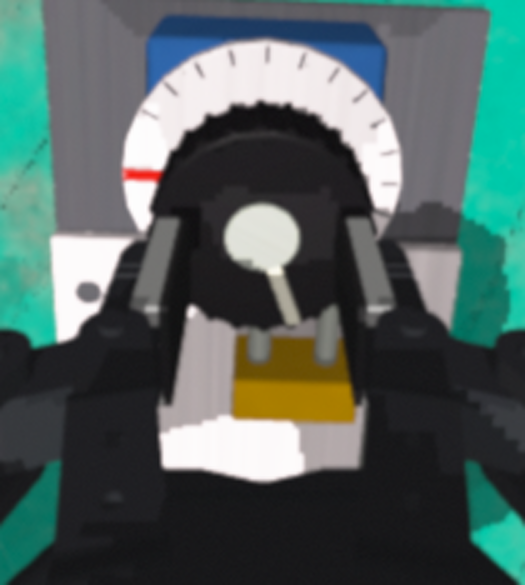

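The grey finger fronts span crop columns 150–185 and 345–380 and end at row 215, on top of the wheel's disc. I'll work out how high the tips really stand from both wrist pictures.

```bash
python3 - <<'E'
from h import *
K,R,t=cam=camRt("wrist"); p=get_obs()["eef_pos"]; c=-R.T@t
def onY(px,y):
    d=R.T@np.linalg.inv(K)@np.array([*px,1.]); return c+d*((y-c[1])/d[1])-p
for px in [(211,236),(224,236),(288,236),(302,236),(224,272)]:
    for dy in (0,.011): print(px,dy,np.round(onY(px,p[1]+dy)*1000,1))
w=cv2.imread("pics/wr1.png"); 
g=cv2.imread("pics/g_w.png")
cv2.imwrite("pics/f.png",np.hstack([cv2.resize(w[200:340,110:400],(580,280)),cv2.resize(g[215:300,190:320],None,fx=1.6,fy=1.6)[:280] if 0 else cv2.resize(g[215:285,200:255],(220,280),interpolation=cv2.INTER_CUBIC)]))
E
```

```text
(211, 236) 0 [-28.6   0.   19.1]
(211, 236) 0.011 [-24.9  11.   40.1]
(224, 236) 0 [-20.2   0.   19.1]
(224, 236) 0.011 [-17.6  11.   40.1]
(288, 236) 0 [21.1  0.  19.1]
(288, 236) 0.011 [18.2 11.  40.1]
(302, 236) 0 [30.1  0.  19.1]
(302, 236) 0.011 [26.  11.  40.1]
(224, 272) 0 [-16.1   0.   58.3]
(224, 272) 0.011 [-14.   11.   74.1]
```

View pics/f.png

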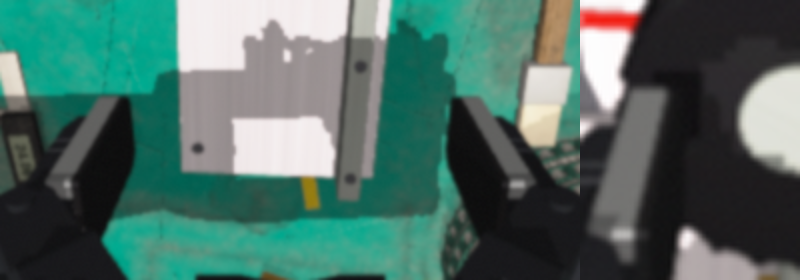

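The apparent gap scales consistently only if the tips stand higher than I assumed. Closing further is a harmless physical test.

Call:
{"method": "arm_command", "body": {
  "dp": [
    [0,0,0],
    [0,0,0],
    [0,0,0]
  ],
  "turn": [
    [0,0,0],
    [0,0,0],
    [0,0,0]
  ],
  "jaw": [0.2,0.2,0.2]
}}

```text
time_s: 2.42
eef_pos: [0.561, 0.1923, 0.0528]
eef_rot: [-0.0, 0.707, 0.707, -0.0]
wrist_force: [-0.0, -0.8, 0.0]
opening: 0.198
grasp_force: 0.0
```

```bash
python3 - <<'E'
from h import *
print(get_obs()["opening"],get_obs()["grasp_force"])
w=camera("wrist"); cv2.imwrite("pics/g3.png",w)
g=cv2.imread("pics/g_w.png"); d=cv2.absdiff(w,g).max(2)>25
n,l,s,c=cv2.connectedComponentsWithStats(d.astype(np.uint8))
for i in range(1,n):
    if s[i,4]>40: print(s[i],c[i])
E
```

```text
0.19791925087157242 0.0
[320 153  28  86 233] [338.58798283 200.03862661]
[206 171  23  22  63] [216.71428571 180.50793651]
[198 194   8  27  44] [200.72727273 206.04545455]
[ 285  199  227  185 4135] [392.74292624 292.62345828]
[199 202  27  32 127] [212.70866142 218.8976378 ]
[236 231  27  30 284] [246.71478873 245.0528169 ]
[ 212  235   30  104 1652] [226.92312349 292.76755448]
[502 235   9  10  44] [505.20454545 239.13636364]
[ 160  236   62   54 1242] [197.80032206 266.51207729]
[ 244  236   54  103 1659] [281.12236287 293.94092827]
[348 244   5  15  52] [349.65384615 251.17307692]
[  14  281  145  103 1290] [102.2744186  318.21550388]
[142 310  23  30 311] [153.47588424 325.39871383]
[177 316  11  15  84] [181.36904762 322.3452381 ]
[351 322  18  19 112] [359.39285714 330.83035714]
[125 327  13  14  58] [131.10344828 333.03448276]
[372 326  14  16  77] [378.58441558 333.20779221]
[130 334  56  50 902] [160.01219512 359.1518847 ]
[325 334  56  50 926] [350.20302376 359.83585313]
[412 369  20  15 219] [421.63926941 377.35159817]
[ 78 370  18  14 211] [ 87.07109005 376.81516588]
[395 374  13  10  88] [401.375      379.64772727]
[106 377   9   7  44] [110.5        380.65909091]
```

The fingers closed to a 17 mm gap with nothing between them, so the tips are above the wheel's top, at least 28 mm behind the nominal TCP. I'll open, lower carefully and try again.

Call:
{"method": "arm_command", "body": {
  "dp": [
    [0,0,0],
    [0,0,0],
    [0,0,0],
    [0,0,0.035],
    [0,0,0.07]
  ],
  "turn": [
    [0,0,0],
    [0,0,0],
    [0,0,0],
    [0,0,0],
    [0,0,0]
  ],
  "jaw": [1,1,1,1,1]
}}

```text
time_s: 3.1
eef_pos: [0.5608, 0.1922, 0.0346]
eef_rot: [-0.0, 0.707, 0.707, -0.0]
wrist_force: [0.2, 0.6, -0.7]
opening: 0.994
grasp_force: 0.0
```

Call:
{"method": "arm_command", "body": {
  "dp": [
    [0,0,0],
    [0,0,0],
    [0,0,0],
    [0,0,0]
  ],
  "turn": [
    [0,0,0],
    [0,0,0],
    [0,0,0],
    [0,0,0]
  ],
  "jaw": [1,0.4,0.4,0.4]
}}

```text
time_s: 3.6
eef_pos: [0.5613, 0.1923, 0.0364]
eef_rot: [0.0, 0.707, 0.707, 0.0]
wrist_force: [-2.8, -0.5, 4.5]
opening: 0.617
grasp_force: 61.7
```

It gripped at 0.617 opening with 62 N, on the wheel's top edge, so the tips really are about 40 mm short of the reported TCP. I'll regrip 12 mm lower, centred on the wheel.

Call:
{"method": "arm_command", "body": {
  "dp": [
    [0,0,0],
    [0,0,0],
    [0,0,0.02],
    [0,0,0.05],
    [0,0,0.05]
  ],
  "turn": [
    [0,0,0],
    [0,0,0],
    [0,0,0],
    [0,0,0],
    [0,0,0]
  ],
  "jaw": [1,1,1,1,1]
}}

```text
time_s: 4.22
eef_pos: [0.5601, 0.1921, 0.0217]
eef_rot: [-0.001, 0.707, 0.707, -0.001]
wrist_force: [0.4, 0.4, -0.3]
opening: 1.001
grasp_force: 0.0
```

Call:
{"method": "arm_command", "body": {
  "dp": [
    [0,0,0],
    [0,0,0],
    [0,0,0],
    [0,0,0]
  ],
  "turn": [
    [0,0,0],
    [0,0,0],
    [0,0,0],
    [0,0,0]
  ],
  "jaw": [1,0.4,0.4,0.4]
}}

```text
time_s: 4.72
eef_pos: [0.5613, 0.1923, 0.0236]
eef_rot: [0.0, 0.707, 0.707, 0.0]
wrist_force: [-1.9, -0.5, 6.1]
opening: 0.634
grasp_force: 62.9
```

```bash
python3 - <<'E'
from h import *
o=get_obs(); print({k:np.round(v,3) for k,v in o.items()})
w=camera("wrist"); cv2.imwrite("pics/g4.png",w)
E
```

```text
{'time_s': np.float64(4.725), 'q': array([ 0.13 ,  0.425,  1.676, -0.   ,  1.04 ,  0.13 ]), 'dq': array([-0.001, -0.001,  0.002, -0.001, -0.001, -0.   ]), 'joint_efforts': array([-1.1800e-01, -4.7821e+01, -2.8411e+01,  6.2000e-02, -7.1000e-01,
       -1.2000e-02]), 'eef_pos': array([0.561, 0.192, 0.024]), 'eef_rot': array([0.   , 0.707, 0.707, 0.   ]), 'wrist_force': array([-1.876, -0.51 ,  6.088]), 'torque': array([-0.044,  0.346, -0.026]), 'grasp_force': np.float64(62.911), 'opening': np.float64(0.634)}
```

View pics/g4.png

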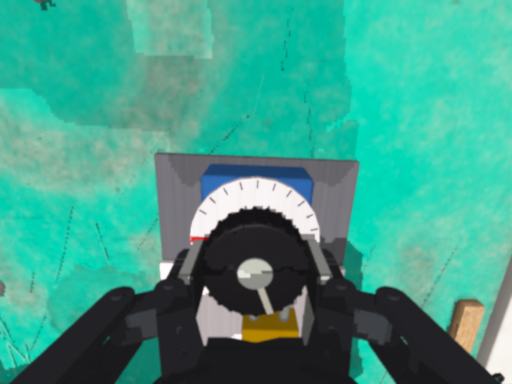

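The picture shows the fingers seated either side of the wheel at about (187,262) and (318,262), with the hub at (254,273) and the pointer down to (265,310). Now I'll turn clockwise.

Call:
{"method": "arm_command", "body": {
  "dp": [
    [0,0,0],
    [0,0,0],
    [0,0,0],
    [0,0,0],
    [0,0,0]
  ],
  "turn": [
    [0,0,0.25],
    [0,0,0.5],
    [0,0,0.75],
    [0,0,1],
    [0,0,1]
  ],
  "jaw": [0.4,0.4,0.4,0.4,0.4]
}}

```text
time_s: 5.4
eef_pos: [0.5615, 0.1923, 0.0236]
eef_rot: [0.0, 0.866, 0.5, 0.0]
wrist_force: [-1.7, -0.9, 5.1]
opening: 0.631
grasp_force: 63.2
```

Call:
{"method": "arm_command", "body": {
  "dp": [
    [0,0,0],
    [0,0,0],
    [0,0,0],
    [0,0,0],
    [0,0,0]
  ],
  "turn": [
    [0,0,0.25],
    [0,0,0.5],
    [0,0,0.75],
    [0,0,1],
    [0,0,1]
  ],
  "jaw": [0.4,0.4,0.4,0.4,0.4]
}}

```text
time_s: 6.02
eef_pos: [0.5617, 0.1921, 0.0236]
eef_rot: [0.0, 0.966, 0.259, 0.001]
wrist_force: [-0.8, -1.9, 5.8]
opening: 0.634
grasp_force: 63.2
```

```bash
cat > ptr.py <<'E'
from h import *
def pointer(w,cam,z=.082,cen=(.561,.1915)):
    u=proj(cam,[*cen,z])[0]
    hsv=cv2.cvtColor(w,cv2.COLOR_BGR2HSV); g=w.min(2)
    m=((hsv[:,:,1]<80)&(g>90)).astype(np.uint8)
    yy,xx=np.mgrid[:384,:512]; P=cast(cam,np.c_[xx.ravel(),yy.ravel()],z)[:,:2]-np.array(cen)
    r=np.hypot(*P.T).reshape(384,512); a=np.arctan2(P[:,1],P[:,0]).reshape(384,512)
    k=(r>.013)&(r<.023)&(m>0)
    if k.sum()<5: return None,k.sum()
    A=a[k]; h,e=np.histogram(A,72,(-np.pi,np.pi)); c=(e[h.argmax()]+e[h.argmax()+1])/2
    dd=(A-c+np.pi)%(2*np.pi)-np.pi; return np.degrees(c+dd[abs(dd)<.25].mean()),k.sum()
E
python3 - <<'E'
from ptr import *
o=get_obs(); print(o["eef_pos"],o["q"],o["wrist_force"],o["opening"])
w=camera("wrist"); cv2.imwrite("pics/g5.png",w); a=pointer(w,camRt("wrist")); print(a,"to go cw",(a[0]-178)%360)
E
```

```text
[0.56168126 0.19209409 0.02362795] [ 1.29955494e-01  4.25519844e-01  1.67584724e+00 -3.72769448e-04
  1.03895316e+00  1.17729235e+00] [-0.79306409 -1.88038264  5.82869772] 0.6341783769296676
(np.float64(-132.21671815818402), np.int64(122)) to go cw 49.783281841816006
```

The wheel followed the gripper fully, with about 49° left. I'll release, regrasp and finish the turn.

Call:
{"method": "arm_command", "body": {
  "dp": [
    [0,0,0],
    [0,0,0],
    [0,0,0],
    [0,0,0],
    [0,0,0]
  ],
  "turn": [
    [0,0,0],
    [0,0,0],
    [0,0,0],
    [0,0,0],
    [0,0,0]
  ],
  "jaw": [0.9,0.9,0.4,0.4,0.4]
}}

```text
time_s: 6.7
eef_pos: [0.5613, 0.1918, 0.0234]
eef_rot: [0.0, 0.966, 0.259, 0.0]
wrist_force: [-1.8, -3.0, 6.0]
opening: 0.636
grasp_force: 63.1
```

Call:
{"method": "arm_command", "body": {
  "dp": [
    [0,0,0],
    [0,0,0],
    [0,0,0],
    [0,0,0],
    [0,0,0]
  ],
  "turn": [
    [0,0,0],
    [0,0,0.25],
    [0,0,0.5],
    [0,0,0.75],
    [0,0,1]
  ],
  "jaw": [0.4,0.4,0.4,0.4,0.4]
}}

```text
time_s: 7.32
eef_pos: [0.5612, 0.1918, 0.0234]
eef_rot: [0.0, 1.0, -0.002, 0.0]
wrist_force: [-1.5, -2.9, 6.3]
opening: 0.633
grasp_force: 63.3
```

Call:
{"method": "arm_command", "body": {
  "dp": [
    [0,0,0],
    [0,0,0],
    [0,0,0],
    [0,0,0],
    [0,0,0]
  ],
  "turn": [
    [0,0,0.2],
    [0,0,0.4],
    [0,0,0.64],
    [0,0,0.64],
    [0,0,0.64]
  ],
  "jaw": [0.4,0.4,0.4,0.4,0.4]
}}

```text
time_s: 7.95
eef_pos: [0.5612, 0.1918, 0.0234]
eef_rot: [0.0, 0.986, -0.167, 0.0]
wrist_force: [-1.8, -2.8, 5.5]
opening: 0.634
grasp_force: 63.3
```

```bash
python3 - <<'E'
from ptr import *
o=get_obs(); print(o["eef_pos"],o["q"],o["wrist_force"],o["opening"])
w=camera("wrist"); cv2.imwrite("pics/g6.png",w); a=pointer(w,camRt("wrist")); print(a,"to go cw",(a[0]-178)%360)
E
```

```text
[0.56122909 0.19181989 0.02337323] [ 1.29817049e-01  4.25725488e-01  1.67618427e+00 -8.06796792e-04
  1.03954042e+00  2.03623815e+00] [-1.78260658 -2.77814134  5.45288335] 0.6341285977163071
(np.float64(-180.62593203829752), np.int64(138)) to go cw 1.374067961702508
```

The pointer is within about 1.4° of the mark. I'll release, rise and go look at the offcut.

Call:
{"method": "arm_command", "body": {
  "dp": [
    [0,0,0],
    [0,0,0],
    [0,0,-0.25],
    [0,0,-0.5],
    [0,0,-0.75]
  ],
  "turn": [
    [0,0,0],
    [0,0,0],
    [0,0,0],
    [0,0,0],
    [0,0,0]
  ],
  "jaw": [1,1,1,1,1]
}}

```text
time_s: 8.62
eef_pos: [0.5607, 0.1925, 0.2121]
eef_rot: [-0.0, 0.986, -0.167, -0.0]
wrist_force: [1.5, -0.1, -0.1]
opening: 1.0
grasp_force: 0.0
```

```bash
python3 - <<'E'
from ptr import *
o=get_obs(); R=q2R(o["eef_rot"]); p=o["eef_pos"]; print(p,o["q"])
w=camera("wrist"); cv2.imwrite("pics/g7.png",w); a=pointer(w,camRt("wrist")); print(a)
tgt=np.array([.438,-.265,.21])-0.03*R[:,0]; print("shift units",np.round(R.T@(tgt-p)/.25,3))
E
```

```text
[0.5607066  0.19248112 0.21213376] [1.30418988e-01 2.06447620e-01 1.54258071e+00 3.63171006e-04
 1.39267306e+00 2.03602699e+00]
(np.float64(172.03337861985662), np.int64(60))
shift units [0.018 1.89  0.008]
```

```bash
python3 - <<'E'
from ptr import *
w=cv2.imread("pics/g7.png"); cam=camRt("wrist")
hsv=cv2.cvtColor(w,cv2.COLOR_BGR2HSV)
red=(((hsv[:,:,0]<8)|(hsv[:,:,0]>172))&(hsv[:,:,1]>120)&(hsv[:,:,2]>100)).astype(np.uint8)
yy,xx=np.mgrid[:384,:512]
P=cast(cam,np.c_[xx.ravel(),yy.ravel()],.082)[:,:2].reshape(384,512,2)
r=np.hypot(P[:,:,0]-.561,P[:,:,1]-.1915)
k=(red>0)&(r<.06); print("red n",k.sum(), "pos z.05",cast(cam,(xx[k].mean(),yy[k].mean()),.05))
# hub + pointer component
m=((hsv[:,:,1]<80)&(w.min(2)>90)&(r<.0255)).astype(np.uint8)
n,l,s,c=cv2.connectedComponentsWithStats(m)
for i in range(1,n):
    if s[i,4]>15:
        k=l==i; q=P[k]; print(s[i],c[i],"world",q.mean(0))
        hub=np.median(q,0)
        for lo,hi in ((.011,.015),(.015,.019),(.019,.024)):
            rr=np.hypot(*(q-[.561,.1915]).T); g=q[(rr>lo)&(rr<hi)]
            if len(g): print(lo,g.mean(0),len(g))
E
```

```text
red n 1 pos z.05 [[0.52534719 0.19432364 0.05      ]]
[247 168  32  31 368] [258.4076087  181.20108696] world [0.55703982 0.19166414]
0.011 [0.56464601 0.19533197] 67
0.015 [0.54411495 0.19346825] 17
0.019 [0.54041893 0.18784988] 39
```

```bash
cat >> ptr.py <<'E'
def pointer2(w,cam,z=.082,cen=(.561,.1915)):
    hsv=cv2.cvtColor(w,cv2.COLOR_BGR2HSV); yy,xx=np.mgrid[:384,:512]
    P=cast(cam,np.c_[xx.ravel(),yy.ravel()],z)[:,:2].reshape(384,512,2)
    r=np.hypot(P[:,:,0]-cen[0],P[:,:,1]-cen[1])
    m=((hsv[:,:,1]<80)&(w.min(2)>90)&(r<.0265)).astype(np.uint8)
    h=cv2.morphologyEx(m,cv2.MORPH_OPEN,cv2.getStructuringElement(2,(9,9)))
    hc=P[h>0].mean(0); rest=m&~cv2.dilate(h,np.ones((3,3),np.uint8))
    n,l,s,c=cv2.connectedComponentsWithStats(rest); out=[]
    for i in range(1,n):
        if s[i,4]>5:
            q=P[l==i].mean(0)-hc; out.append((round(np.degrees(np.arctan2(q[1],q[0])),1),round(np.hypot(*q)*1000,1),int(s[i,4])))
    return hc,(h>0).sum(),out
E
python3 - <<'E'
from ptr import *
import bench
w1=cv2.imread("pics/wr1.png"); 
print(pointer2(cv2.imread("pics/g7.png"),camRt("wrist")))
# start view: camera pose of wr1 (tool yaw 90, TCP .56,.0998,.1952)
M=np.array(get_calibration("wrist")["mount"]); K=np.array(get_calibration("wrist")["camera_matrix"])
def camat(p,q):
    T=np.eye(4);T[:3,:3]=q2R(np.array(q)/np.linalg.norm(q));T[:3,3]=p;W=T@M;return K,W[:3,:3].T,-W[:3,:3].T@W[:3,3]
print(pointer2(w1,camat([.56,.0998,.1952],[0,.7071,.7071,0])))
print(pointer2(cv2.imread("pics/g5.png"),camat([.5617,.1921,.0236],[0,.966,.259,0])))
print(pointer2(cv2.imread("pics/g6.png"),camat([.5612,.1918,.0234],[0,.986,-.167,0])))
E
```

```text
(array([0.5645418 , 0.19330021]), np.int64(234), [(np.float64(-166.0), np.float64(22.3), 164)])
(array([0.56201265, 0.19183822]), np.int64(309), [(np.float64(-71.7), np.float64(18.6), 79)])
(array([0.56112775, 0.19106064]), np.int64(830), [(np.float64(-132.3), np.float64(19.2), 195), (np.float64(-93.9), np.float64(25.8), 6), (np.float64(-110.0), np.float64(25.8), 9)])
(array([0.55711812, 0.19150683]), np.int64(1040), [(np.float64(178.9), np.float64(22.0), 12)])
```

Call:
{"method": "arm_command", "body": {
  "dp": [
    [0,0.24,0],
    [0,0.48,0],
    [0,0.72,0],
    [0,0.95,0],
    [0,0.95,0]
  ],
  "turn": [
    [0,0,-0.25],
    [0,0,-0.5],
    [0,0,-0.75],
    [0,0,-1],
    [0,0,-1]
  ],
  "jaw": [1,1,1,1,1]
}}

```text
time_s: 9.3
eef_pos: [0.4821, -0.0352, 0.2103]
eef_rot: [0.0, 0.996, 0.092, 0.0]
wrist_force: [-0.4, -0.5, -1.0]
opening: 1.0
grasp_force: 0.0
```

Call:
{"method": "arm_command", "body": {
  "dp": [
    [-0.1,0.22,0],
    [-0.2,0.44,0],
    [-0.3,0.66,0],
    [-0.4,0.88,0],
    [-0.44,0.967,0]
  ],
  "turn": [
    [0,0,-0.25],
    [0,0,-0.5],
    [0,0,-0.75],
    [0,0,-1],
    [0,0,-1]
  ],
  "jaw": [1,1,1,1,1]
}}

```text
time_s: 9.93
eef_pos: [0.42, -0.2924, 0.2102]
eef_rot: [0.0, 0.938, 0.348, 0.0]
wrist_force: [0.3, 0.8, -0.2]
opening: 0.998
grasp_force: 0.0
```

```bash
python3 - <<'E'
from h import *
o=get_obs(); print(o["eef_pos"],o["eef_rot"],o["q"]); cam=camRt("wrist"); w=camera("wrist"); cv2.imwrite("pics/o1.png",w)
hsv=cv2.cvtColor(w,cv2.COLOR_BGR2HSV); m=cv2.inRange(hsv,(12,110,60),(30,255,255))
n,l,s,c=cv2.connectedComponentsWithStats(m)
for i in range(1,n):
    if s[i,4]>150:
        ct=cv2.findContours((l==i).astype(np.uint8),0,2)[0][0]; P=cv2.approxPolyDP(cv2.convexHull(ct),2.5,True)[:,0]
        print(s[i],c[i],np.round(cast(cam,c[i],.02),3)); print(P.tolist(),np.round(cast(cam,P,.0)[:,:2],3).tolist(),"z34",np.round(cast(cam,P,.034)[:,:2],3).tolist())
        print("V",[int(hsv[int(y),int(x),2]) for x,y in P*.6+c[i]*.4])
E
```

```text
[ 0.41996585 -0.29236394  0.21018579] [2.26700061e-04 9.37549759e-01 3.47851073e-01 1.68116973e-04] [-8.40541132e-01  2.43841763e-02  1.74738293e+00  1.49844922e-04
  1.36928051e+00  1.96690942e-02]
[ 263   33   44   56 1400] [284.34        60.38571429] [[ 0.541 -0.236  0.02 ]]
[[288, 33], [306, 75], [282, 88], [263, 46]] [[0.57, -0.218], [0.55, -0.269], [0.518, -0.256], [0.539, -0.204]] z34 [[0.562, -0.22], [0.544, -0.266], [0.515, -0.254], [0.534, -0.207]]
V [228, 234, 251, 252]
[ 217  109   67   68 2311] [249.98139334 143.45088706] [[ 0.437 -0.269  0.02 ]]
[[243, 109], [283, 155], [257, 176], [217, 134]] [[0.464, -0.234], [0.453, -0.317], [0.406, -0.31], [0.415, -0.228]] z34 [[0.466, -0.234], [0.456, -0.31], [0.412, -0.303], [0.421, -0.229]]
V [238, 250, 249, 240]
[ 386  228  126   82 4164] [455.74423631 261.62752161] [[ 0.507 -0.629  0.02 ]]
[[511, 228], [511, 270], [420, 309], [408, 307], [386, 289], [453, 236]] [[0.601, -0.665], [0.558, -0.733], [0.41, -0.682], [0.399, -0.663], [0.399, -0.605], [0.533, -0.608]] z34 [[0.591, -0.628], [0.551, -0.69], [0.416, -0.643], [0.406, -0.626], [0.406, -0.573], [0.529, -0.576]]
V [251, 124, 125, 139, 252, 252]
[476 278  36  34 584] [500.26541096 289.8390411 ] [[ 0.522 -0.727  0.02 ]]
[[476, 282], [492, 278], [511, 280], [511, 311]] [[0.507, -0.709], [0.529, -0.723], [0.547, -0.75], [0.511, -0.807]] z34 [[0.504, -0.668], [0.525, -0.68], [0.541, -0.705], [0.509, -0.757]]
V [93, 252, 251, 252]
[385 355  44  29 890] [405.84157303 371.61123596] [[ 0.308 -0.752  0.02 ]]
[[385, 381], [395, 357], [400, 355], [417, 360], [428, 383]] [[0.256, -0.769], [0.309, -0.736], [0.319, -0.739], [0.331, -0.773], [0.307, -0.837]] z34 [[0.276, -0.723], [0.324, -0.692], [0.333, -0.695], [0.345, -0.726], [0.323, -0.785]]
V [251, 252, 252, 251, 251]
```

```bash
python3 - <<'E'
from h import *
cam=camRt("wrist"); w=cv2.imread("pics/o1.png"); s=cv2.imread("pics/scene0.png"); sc=camRt("scene")
ex=np.array([.9916,-.129]); ey=np.array([.129,.9916]); C=np.array([.438,-.269])
for im,c in ((w,cam),(s,sc)):
    for off in (-.02,0,.02):
        print([im[int(round(v)),int(round(u))].sum()//3 for u,v in proj(c,[[*(C+ex*d+ey*off),.03] for d in np.arange(-.04,.0401,.004)])])
a=cv2.resize(w[95:190,205:295],None,fx=4,fy=4,interpolation=cv2.INTER_CUBIC)
b=cv2.resize(s[230:275,265:315],None,fx=8,fy=8,interpolation=cv2.INTER_CUBIC)
h=max(a.shape[0],b.shape[0]); pad=lambda i:cv2.copyMakeBorder(i,0,h-i.shape[0],0,0,0)
cv2.imwrite("pics/o1c.png",np.hstack([pad(a),pad(b)]))
E
```

```text
[np.uint64(94), np.uint64(96), np.uint64(97), np.uint64(154), np.uint64(160), np.uint64(157), np.uint64(158), np.uint64(181), np.uint64(183), np.uint64(183), np.uint64(185), np.uint64(184), np.uint64(184), np.uint64(185), np.uint64(184), np.uint64(184), np.uint64(110), np.uint64(96), np.uint64(153), np.uint64(154), np.uint64(157)]
[np.uint64(166), np.uint64(154), np.uint64(144), np.uint64(141), np.uint64(166), np.uint64(156), np.uint64(157), np.uint64(181), np.uint64(183), np.uint64(185), np.uint64(186), np.uint64(185), np.uint64(185), np.uint64(186), np.uint64(184), np.uint64(184), np.uint64(105), np.uint64(87), np.uint64(145), np.uint64(150), np.uint64(142)]
[np.uint64(165), np.uint64(160), np.uint64(158), np.uint64(147), np.uint64(165), np.uint64(157), np.uint64(156), np.uint64(180), np.uint64(185), np.uint64(185), np.uint64(187), np.uint64(185), np.uint64(172), np.uint64(168), np.uint64(166), np.uint64(166), np.uint64(119), np.uint64(88), np.uint64(130), np.uint64(151), np.uint64(152)]
[np.uint64(77), np.uint64(84), np.uint64(115), np.uint64(123), np.uint64(124), np.uint64(124), 
[... 209 characters left out ...]
p.uint64(117), np.uint64(116)]
[np.uint64(78), np.uint64(85), np.uint64(112), np.uint64(126), np.uint64(126), np.uint64(125), np.uint64(127), np.uint64(127), np.uint64(130), np.uint64(130), np.uint64(131), np.uint64(132), np.uint64(136), np.uint64(135), np.uint64(134), np.uint64(134), np.uint64(132), np.uint64(130), np.uint64(124), np.uint64(118), np.uint64(117)]
[np.uint64(77), np.uint64(88), np.uint64(113), np.uint64(123), np.uint64(126), np.uint64(122), np.uint64(124), np.uint64(126), np.uint64(129), np.uint64(130), np.uint64(134), np.uint64(134), np.uint64(136), np.uint64(134), np.uint64(136), np.uint64(134), np.uint64(130), np.uint64(128), np.uint64(115), np.uint64(105), np.uint64(103)]
```

The profiles show the bevel strip on the world −x side. The offcut's centre is at (0.436,−0.269) and its x axis at −7.4°. Next I'll align over it and descend.

Call:
{"method": "arm_command", "body": {
  "dp": [
    [0.11,-0.03,0],
    [0.11,-0.03,0],
    [0.11,-0.03,0],
    [0.11,-0.03,0]
  ],
  "turn": [
    [0,0,-0.3],
    [0,0,-0.6],
    [0,0,-0.7],
    [0,0,-0.7]
  ],
  "jaw": [1,1,1,1]
}}

```text
time_s: 10.48
eef_pos: [0.4368, -0.2652, 0.2102]
eef_rot: [-0.0, 0.858, 0.514, 0.0]
wrist_force: [0.6, -0.2, -0.5]
opening: 1.0
grasp_force: 0.0
```

Call:
{"method": "arm_command", "body": {
  "dp": [
    [0,0,0.2],
    [0,0,0.4],
    [0,0,0.6],
    [0,0,0.72],
    [0,0,0.72]
  ],
  "turn": [
    [0,0,-0.3],
    [0,0,-0.6],
    [0,0,-0.7],
    [0,0,-0.7],
    [0,0,-0.7]
  ],
  "jaw": [1,1,1,1,1]
}}

```text
time_s: 11.1
eef_pos: [0.4346, -0.2642, 0.028]
eef_rot: [-0.003, 0.75, 0.661, -0.0]
wrist_force: [-1.5, 0.3, 0.2]
opening: 0.999
grasp_force: 0.0
```

```bash
python3 - <<'E'
from h import *
o=get_obs(); p=o["eef_pos"];print(p,o["eef_rot"],o["q"],o["wrist_force"]); cam=camRt("wrist"); w=camera("wrist"); cv2.imwrite("pics/o2.png",w)
hsv=cv2.cvtColor(w,cv2.COLOR_BGR2HSV); m=cv2.inRange(hsv,(12,110,60),(30,255,255))
n,l,s,c=cv2.connectedComponentsWithStats(m)
for i in range(1,n):
    if s[i,4]>800: print(s[i],c[i],np.round(cast(cam,c[i],.034),3))
g=w.astype(int).sum(2)//3
ex=np.array([.9916,-.129]); ey=np.array([.129,.9916]); C=np.array([.436,-.2687])
for off in (.01,.02): 
    u=proj(cam,[[*(C+ex*d+ey*off),.034] for d in np.arange(-.032,.0321,.002)]); print(np.round(u[[0,-1]]),[int(g[int(round(v)),int(round(a))]) if 0<=v<384 else -1 for a,v in u])
u=proj(cam,[[*(C+ex*.005+ey*d),.034] for d in np.arange(-.05,.0501,.004)]); print("along",np.round(u[[0,-1]]),[int(g[int(round(v)),int(round(a))]) if 0<=v<384 else -1 for a,v in u])
E
```

```text
[ 0.43461631 -0.26417289  0.0279972 ] [-2.89341564e-03  7.50427489e-01  6.60946446e-01 -8.88780276e-05] [-7.80051180e-01  2.62292905e-01  1.88940483e+00  2.61802691e-04
  9.95680331e-01 -6.53563794e-01] [-1.47730053  0.30121902  0.21093985]
[ 359  118   80   87 4362] [397.03553416 160.33585511] [[ 0.53  -0.229  0.034]]
[ 225  166   74  116 7844] [260.07432432 222.09408465] [[ 0.438 -0.261  0.034]]
[[211. 219.]
 [305. 220.]] [88, 84, 84, 82, 88, 96, 95, 95, 95, 94, 95, 108, 117, 115, 116, 117, 118, 118, 116, 116, 115, 126, 168, 180, 181, 178, 180, 180, 180, 155, 152, 151, 145]
[[211. 206.]
 [306. 206.]] [86, 83, 83, 83, 84, 133, 95, 95, 93, 94, 95, 107, 120, 142, 179, 178, 183, 183, 182, 182, 179, 181, 180, 182, 181, 180, 179, 180, 179, 146, 132, 135, 134]
along [[264. 293.]
 [266. 162.]] [89, 90, 90, 111, 112, 113, 112, 113, 113, 115, 115, 116, 116, 116, 116, 117, 171, 182, 182, 157, 156, 157, 156, 91, 91, 125]
```

Edges match the expected size (top from −10.5 to +25.5 mm), so the alignment is good. I'll lower and grip.

Call:
{"method": "arm_command", "body": {
  "dp": [
    [0,0,0.08],
    [0,0,0.16],
    [0,0,0.22],
    [0,0,0.26],
    [0,0,0.26]
  ],
  "turn": [
    [0,0,0],
    [0,0,0],
    [0,0,0],
    [0,0,0],
    [0,0,0]
  ],
  "jaw": [1,1,1,1,1]
}}

```text
time_s: 11.78
eef_pos: [0.436, -0.2663, -0.0347]
eef_rot: [-0.0, 0.75, 0.661, -0.0]
wrist_force: [0.2, -0.9, -0.0]
opening: 0.997
grasp_force: 0.0
```

Call:
{"method": "arm_command", "body": {
  "dp": [
    [0,0,0],
    [0,0,0],
    [0,0,0],
    [0,0,0]
  ],
  "turn": [
    [0,0,0],
    [0,0,0],
    [0,0,0],
    [0,0,0]
  ],
  "jaw": [0.4,0.4,0.4,0.4]
}}

```text
time_s: 12.28
eef_pos: [0.4367, -0.267, -0.0337]
eef_rot: [0.001, 0.75, 0.661, 0.0]
wrist_force: [-0.1, 0.8, 5.3]
opening: 0.571
grasp_force: 62.7
```

Call:
{"method": "arm_command", "body": {
  "dp": [
    [0,0,-0.15],
    [0,0,-0.35],
    [0,0,-0.55],
    [0,0,-0.6],
    [0,0,-0.6]
  ],
  "turn": [
    [0,0,0],
    [0,0,0],
    [0,0,0],
    [0,0,0],
    [0,0,0]
  ],
  "jaw": [0.4,0.4,0.4,0.4,0.4]
}}

```text
time_s: 12.9
eef_pos: [0.4359, -0.2663, 0.1149]
eef_rot: [0.0, 0.75, 0.661, -0.0]
wrist_force: [-0.6, 0.6, -4.9]
opening: 0.572
grasp_force: 64.6
```

```bash
cat > fx.py <<'E'
from ptr import *
yaw=np.radians(-2.0); FX=np.array([np.cos(yaw),np.sin(yaw)]); FY=np.array([-FX[1],FX[0]]); FO=np.array([.555,.0253])
def f2w(x,y): return FO+FX*x+FY*y
def w2f(p): d=np.asarray(p)[...,:2]-FO; return np.stack([d@FX,d@FY],-1)
M=np.array(get_calibration("wrist")["mount"]); K=np.array(get_calibration("wrist")["camera_matrix"])
def camat(p,q):
    T=np.eye(4);T[:3,:3]=q2R(np.array(q)/np.linalg.norm(q));T[:3,3]=p;W=T@M;return K,W[:3,:3].T,-W[:3,:3].T@W[:3,3]
E
python3 - <<'E'
from fx import *
o=get_obs(); p=o["eef_pos"]; R=q2R(o["eef_rot"]); print(p,o["wrist_force"],o["opening"],o["q"])
cam=camat([.56,.0998,.1952],[0,.7071,.7071,0])
sf=w2f(cast(cam,[(255,175),(265,175),(276,175)],.039)); print("stop face fixture (start)",sf, "wheel",w2f([.561,.1915]))
ysf=sf[:,1].mean()-.0122; print("now",ysf)
tgt=f2w(-.002,ysf-.040-.012); print("tgt",tgt)
print("shift units",np.round(R.T@(np.array([*tgt,.115])-p)/.25,3),"yaw now",np.degrees(np.arctan2(R[1,0],R[0,0])))
E
```

```text
[ 0.43586708 -0.266283    0.1149466 ] [-0.60496003  0.58792226 -4.91512712] 0.571651925378888 [-7.81134441e-01  1.27823473e-01  1.84109462e+00 -1.20644923e-05
  1.17259581e+00 -6.55467552e-01]
stop face fixture (start) [[0.00264231 0.0684825 ]
 [0.01519939 0.06892353]
 [0.02901238 0.06940866]] wheel [0.00019605 0.16630815]
now 0.056738228736276625
tgt [0.55316658 0.03010514]
shift units [ 1.235  0.317 -0.   ] yaw now 82.80008556804897
```

Call:
{"method": "arm_command", "body": {
  "dp": [
    [0.2,0.05,0],
    [0.4,0.1,0],
    [0.62,0.16,0],
    [0.62,0.16,0],
    [0.62,0.16,0]
  ],
  "turn": [
    [0,0,-0.06],
    [0,0,-0.12],
    [0,0,-0.173],
    [0,0,-0.173],
    [0,0,-0.173]
  ],
  "jaw": [0.4,0.4,0.4,0.4,0.4]
}}

```text
time_s: 13.52
eef_pos: [0.4937, -0.117, 0.1131]
eef_rot: [-0.002, 0.719, 0.695, -0.001]
wrist_force: [-0.7, -0.5, -3.7]
opening: 0.575
grasp_force: 64.5
```

Call:
{"method": "arm_command", "body": {
  "dp": [
    [0.2,0.07,0],
    [0.4,0.14,0],
    [0.6,0.212,0],
    [0.6,0.212,0],
    [0.6,0.212,0]
  ],
  "turn": [
    [0,0,0],
    [0,0,0],
    [0,0,0],
    [0,0,0],
    [0,0,0]
  ],
  "jaw": [0.4,0.4,0.4,0.4,0.4]
}}

```text
time_s: 14.15
eef_pos: [0.5526, 0.0291, 0.1142]
eef_rot: [-0.001, 0.72, 0.694, -0.001]
wrist_force: [0.0, -0.8, -4.4]
opening: 0.572
grasp_force: 64.6
```

```bash
python3 - <<'E'
from fx import *
o=get_obs(); p=o["eef_pos"]; R=q2R(o["eef_rot"]); print(p,o["wrist_force"],o["opening"],"yaw",np.degrees(np.arctan2(R[1,0],R[0,0])))
cam=camRt("wrist"); w=camera("wrist"); cv2.imwrite("pics/p1.png",w)
print("tcp fixture",w2f(p)); print("ptr",pointer(w,cam),pointer2(w,cam))
hsv=cv2.cvtColor(w,cv2.COLOR_BGR2HSV); m=cv2.inRange(hsv,(12,110,60),(32,255,255))
n,l,s,c=cv2.connectedComponentsWithStats(m)
for i in range(1,n):
    if s[i,4]>150:
        ct=cv2.findContours((l==i).astype(np.uint8),0,2)[0][0]; P=cv2.approxPolyDP(cv2.convexHull(ct),2,True)[:,0]
        print(s[i],c[i]); print(P.tolist(),np.round(w2f(cast(cam,P,.039))*1000,1).tolist())
# fence face line top edge search at z .042 : brightness profile across
g=w.astype(int).sum(2)//3
for y in (.0,.05,.09):
    u=proj(cam,[[*f2w(x,y),.042] for x in np.arange(.03,.0701,.002)]); print(y,np.round(u[[0,-1]]),[int(g[int(round(v)),int(round(a))]) if 0<=v<384 and 0<=a<512 else -1 for a,v in u])
E
```

```text
[0.55264947 0.02910033 0.11424381] [ 0.00715865 -0.81992394 -4.42796895] 0.5716683657877947 yaw 87.93072608332594
tcp fixture [-0.00248172  0.00371598]
ptr (None, np.int64(0)) (array([nan, nan]), np.int64(0), [])
[438  98  23  50 385] [448.18441558 121.64415584]
[[445, 98], [460, 112], [452, 147], [438, 128], [442, 101]] [[162.4, 88.2], [178.2, 76.5], [178.3, 45.7], [161.8, 62.7], [160.3, 85.7]]
[251 115  48  22 993] [274.21047331 125.04934542]
[[298, 117], [297, 134], [294, 136], [251, 134], [252, 115]] [[35.5, 72.4], [35.3, 57.5], [32.7, 55.7], [-6.3, 57.5], [-5.4, 74.1]]
[428 132  24  68 584] [438.72089041 168.34589041]
[[443, 132], [451, 153], [450, 165], [436, 199], [429, 199], [428, 181], [432, 160]] [[167.1, 59.2], [178.7, 40.1], [180.4, 28.8], [174.5, -5.2], [167.6, -5.2], [162.9, 13.2], [162.5, 33.5]]
[  205   188   108   155 14921] [257.50686951 261.35312647]
[[301, 188], [312, 211], [300, 337], [253, 342], [219, 336], [211, 328], [206, 249], [207, 195], [211, 188]] [[41.7, 6.2], [54.0, -17.9], [50.5, -179.3], [-5.3, -187.0], [-45.5, -177.9], [-54.4, -165.8], [-54.1, -60.8], [-49.6, -1.0], [-45.3, 6.2]]
0.0 [[289. 195.]
 [330. 195.]] [70, 72, 71, 70, 70, 70, 71, 101, 178, 183, 181, 178, 181, 180, 183, 227, 236, 235, 173, 108, 107]
0.05 [[291. 143.]
 [335. 143.]] [229, 239, 241, 240, 239, 159, 72, 130, 166, 164, 163, 160, 160, 157, 158, 193, 237, 235, 167, 106, 104]
0.09 [[293.  96.]
 [340.  96.]] [218, 221, 223, 221, 220, 126, 71, 83, 165, 182, 193, 192, 192, 189, 182, 181, 215, 238, 184, 108, 103]ptr.py:18: RuntimeWarning: Mean of empty slice.
  hc=P[h>0].mean(0); rest=m&~cv2.dilate(h,np.ones((3,3),np.uint8))
  ret = um.true_divide(
```

The fixture frame checks out: fence face at 44.5–45 mm, stop face at y ≈ 57 mm. I'll lower onto the plate.

Call:
{"method": "arm_command", "body": {
  "dp": [
    [0,0,0.18],
    [0,0,0.36],
    [0,0,0.48],
    [0,0,0.535],
    [0,0,0.535]
  ],
  "turn": [
    [0,0,0],
    [0,0,0],
    [0,0,0],
    [0,0,0],
    [0,0,0]
  ],
  "jaw": [0.4,0.4,0.4,0.4,0.4]
}}

```text
time_s: 14.82
eef_pos: [0.5528, 0.0294, -0.0189]
eef_rot: [-0.001, 0.72, 0.694, -0.001]
wrist_force: [0.1, 0.4, -3.9]
opening: 0.573
grasp_force: 64.4
```

Call:
{"method": "arm_command", "body": {
  "dp": [
    [0,0,0.002],
    [0,0,0.004],
    [0,0,0.006],
    [0,0,0.008],
    [0,0,0.008]
  ],
  "turn": [
    [0,0,0],
    [0,0,0],
    [0,0,0],
    [0,0,0],
    [0,0,0]
  ],
  "jaw": [0.4,0.4,0.4,0.4,0.4]
}}

```text
time_s: 15.45
eef_pos: [0.5534, 0.0304, -0.0203]
eef_rot: [0.0, 0.719, 0.695, -0.0]
wrist_force: [0.1, 0.9, -4.3]
opening: 0.573
grasp_force: 64.4
```

Call:
{"method": "arm_command", "body": {
  "dp": [
    [0.01,0,0.002],
    [0.02,0,0.004],
    [0.03,0,0.005],
    [0.04,0,0.005],
    [0.045,0,0.005]
  ],
  "turn": [
    [0,0,0],
    [0,0,0],
    [0,0,0],
    [0,0,0],
    [0,0,0]
  ],
  "jaw": [0.4,0.4,0.4,0.4,0.4]
}}

```text
time_s: 16.08
eef_pos: [0.5539, 0.0418, -0.0216]
eef_rot: [0.0, 0.719, 0.695, 0.0]
wrist_force: [-0.1, -0.9, -3.3]
opening: 0.574
grasp_force: 64.6
```

Call:
{"method": "arm_command", "body": {
  "dp": [
    [0.003,0,0],
    [0.006,0,0],
    [0.008,0,0],
    [0.008,0,0]
  ],
  "turn": [
    [0,0,0],
    [0,0,0],
    [0,0,0],
    [0,0,0]
  ],
  "jaw": [0.4,0.4,0.4,0.4]
}}

```text
time_s: 16.58
eef_pos: [0.5539, 0.0435, -0.0216]
eef_rot: [0.0, 0.719, 0.695, -0.0]
wrist_force: [0.9, -0.9, -3.1]
opening: 0.574
grasp_force: 64.6
```

```bash
python3 - <<'E'
from fx import *
o=get_obs(); p=o["eef_pos"]; print(p,o["wrist_force"],"tcp fixture",w2f(p))
cam=camRt("wrist"); w=camera("wrist"); cv2.imwrite("pics/p2.png",w)
# along fixture y at x=0.005: stop top edge and offcut top end
g=w.astype(int)
for x in (.0,.01):
  for z in (.039,.046):
    ys=np.arange(.03,.085,.002); u=proj(cam,[[*f2w(x,y),z] for y in ys]); print(x,z,[(int(round(1000*y)),int(g[int(round(v)),int(round(a))].sum()//3),int(g[int(round(v)),int(round(a)),0])) for y,(a,v) in zip(ys,u)])
E
```

```text
[ 0.55388486  0.04352746 -0.02159507] [ 0.89853651 -0.87378026 -3.07987403] tcp fixture [-0.00175059  0.01817744]
0.0 0.039 [(30, 111, 47), (32, 111, 46), (34, 111, 47), (36, 111, 47), (38, 111, 46), (40, 111, 47), (42, 111, 47), (44, 110, 46), (46, 110, 46), (48, 110, 46), (50, 110, 46), (52, 110, 47), (54, 60, 26), (56, 65, 27), (58, 106, 0), (60, 107, 0), (62, 107, 0), (64, 108, 0), (66, 110, 0), (68, 110, 0), (70, 111, 0), (72, 110, 0), (74, 94, 0), (76, 63, 1), (78, 80, 57), (80, 139, 134), (82, 139, 135), (84, 140, 136)]
0.0 0.046 [(30, 111, 46), (32, 111, 46), (34, 111, 47), (36, 111, 46), (38, 111, 47), (40, 111, 47), (42, 111, 46), (44, 110, 46), (46, 111, 47), (48, 111, 47), (50, 110, 46), (52, 111, 47), (54, 110, 47), (56, 88, 36), (58, 64, 27), (60, 84, 2), (62, 107, 0), (64, 108, 0), (66, 108, 0), (68, 109, 0), (70, 110, 0), (72, 111, 0), (74, 110, 0), (76, 78, 0), (78, 61, 0), (80, 134, 129), (82, 140, 136), (84, 139, 135)]
0.01 0.039 [(30, 109, 46), (32, 108, 45), (34, 109, 46), (36, 108, 46), (38, 108, 46), (40, 107, 45), (42, 108, 45), (44, 107, 44), (46, 107, 45), (48, 108, 45), (50, 106, 45), (52, 105, 45), (54, 62, 26), (56, 65, 25), (58, 107, 0), (60, 109, 0), (62, 109, 0), (64, 109, 0), (66, 110, 0), (68, 109, 0), (70, 109, 0), (72, 109, 0), (74, 93, 0), (76, 63, 1), (78, 66, 11), (80, 192, 189), (82, 191, 189), (84, 191, 189)]
0.01 0.046 [(30, 110, 47), (32, 109, 45), (34, 110, 47), (36, 110, 47), (38, 109, 46), (40, 110, 46), (42, 110, 47), (44, 109, 46), (46, 109, 47), (48, 109, 47), (50, 109, 46), (52, 108, 46), (54, 109, 47), (56, 81, 34), (58, 64, 28), (60, 87, 0), (62, 108, 0), (64, 109, 0), (66, 109, 0), (68, 110, 0), (70, 109, 0), (72, 109, 0), (74, 109, 0), (76, 76, 0), (78, 62, 0), (80, 157, 148), (82, 195, 192), (84, 194, 192)]
```

Call:
{"method": "arm_command", "body": {
  "dp": [
    [0.002,0,0],
    [0.004,0,0],
    [0.005,0,0],
    [0.005,0,0]
  ],
  "turn": [
    [0,0,0],
    [0,0,0],
    [0,0,0],
    [0,0,0]
  ],
  "jaw": [0.4,0.4,0.4,0.4]
}}

```text
time_s: 17.12
eef_pos: [0.554, 0.0436, -0.0215]
eef_rot: [0.001, 0.719, 0.695, -0.001]
wrist_force: [-0.8, -7.5, -2.1]
opening: 0.567
grasp_force: 64.5
```

Call:
{"method": "arm_command", "body": {
  "dp": [
    [0.002,0,0],
    [0.003,0,0],
    [0.003,0,0]
  ],
  "turn": [
    [0,0,0],
    [0,0,0],
    [0,0,0]
  ],
  "jaw": [0.4,0.4,0.4]
}}

```text
time_s: 17.5
eef_pos: [0.5539, 0.0436, -0.0215]
eef_rot: [0.001, 0.719, 0.695, -0.001]
wrist_force: [-1.9, -10.0, -2.9]
opening: 0.57
grasp_force: 64.5
```

It's touching the stop at 10 N. I'll ease the push off, release with a small opening, and lift clear.

Call:
{"method": "arm_command", "body": {
  "dp": [
    [-0.004,0,0.002],
    [-0.006,0,0.004],
    [-0.006,0,0.004],
    [-0.006,0,0.004],
    [-0.006,0,0.004]
  ],
  "turn": [
    [0,0,0],
    [0,0,0],
    [0,0,0],
    [0,0,0],
    [0,0,0]
  ],
  "jaw": [0.4,0.4,0.6,0.66,0.68]
}}

```text
time_s: 18.12
eef_pos: [0.5541, 0.0444, -0.0226]
eef_rot: [0.0, 0.719, 0.695, 0.0]
wrist_force: [-0.1, -0.6, 0.0]
opening: 0.682
grasp_force: 0.0
```

Call:
{"method": "arm_command", "body": {
  "dp": [
    [0,0,0],
    [0,0,-0.1],
    [0,0,-0.25],
    [0,0,-0.4],
    [0,0,-0.5]
  ],
  "turn": [
    [0,0,0],
    [0,0,0],
    [0,0,0],
    [0,0,0],
    [0,0,0]
  ],
  "jaw": [0.68,0.68,0.68,0.68,0.68]
}}

```text
time_s: 18.75
eef_pos: [0.5547, 0.0441, 0.1044]
eef_rot: [0.001, 0.719, 0.695, 0.001]
wrist_force: [-0.3, 0.6, -0.7]
opening: 0.68
grasp_force: 0.0
```

```bash
cat > oc.py <<'E'
from fx import *
def edges(w,cam,ys=(.0,.01,.02,.03),verbose=1):
    g=cv2.GaussianBlur(w,(3,3),0).astype(int).sum(2)//3
    for y in ys:
        xs=np.arange(-.034,.052,.003); u=proj(cam,[[*f2w(x,y),.046] for x in xs])
        print(int(y*1000),[int(g[int(round(v)),int(round(a))]) if 0<=v<384 else -1 for a,v in u])
def dark(w): return cv2.cvtColor(w,cv2.COLOR_BGR2HSV)
def blob(w,cam):
    hsv=dark(w); m=cv2.inRange(hsv,(8,90,40),(33,255,255)); n,l,s,c=cv2.connectedComponentsWithStats(m)
    for i in range(1,n):
        if s[i,4]>300:
            ct=cv2.findContours((l==i).astype(np.uint8),0,2)[0][0]; P=cv2.approxPolyDP(cv2.convexHull(ct),2,True)[:,0]
            print(s[i].tolist(),P.tolist(),np.round(w2f(cast(cam,P,.046))*1000,1).tolist())
E
python3 - <<'E'
from oc import *
o=get_obs(); print(o["eef_pos"],o["wrist_force"],w2f(o["eef_pos"]))
cam=camRt("wrist"); w=camera("wrist"); cv2.imwrite("pics/p3.png",w); blob(w,cam); edges(w,cam)
E
```

```text
[0.5547214  0.04410867 0.10441658] [-0.26473797  0.61587302 -0.71246032] [-0.00093484  0.01878749]
[425, 113, 40, 104, 2216] [[460, 113], [464, 116], [444, 215], [429, 216], [425, 209], [441, 120], [445, 114]] [[168.7, 91.6], [172.6, 89.3], [176.0, 0.0], [162.1, -1.0], [156.9, 6.1], [154.2, 86.0], [156.4, 90.8]]
[228, 131, 70, 108, 5515] [[296, 134], [296, 152], [279, 237], [242, 237], [230, 231], [228, 153], [250, 132]] [[33.7, 74.6], [34.5, 59.3], [22.2, -22.8], [-13.4, -22.8], [-24.8, -16.4], [-24.3, 58.4], [-5.2, 76.2]]
0 [235, 237, 236, 169, 119, 119, 119, 130, 145, 144, 145, 147, 146, 145, 145, 146, 143, 144, 145, 151, 232, 238, 238, 237, 170, 72, 143, 179, 172]
10 [236, 237, 235, 159, 119, 118, 119, 131, 146, 144, 146, 147, 147, 144, 145, 147, 145, 144, 144, 177, 237, 238, 238, 237, 212, 74, 158, 179, 175]
20 [237, 238, 237, 150, 119, 117, 119, 131, 146, 144, 146, 147, 147, 145, 145, 146, 145, 144, 145, 147, 233, 238, 238, 237, 182, 72, 135, 180, 176]
30 [237, 238, 238, 182, 119, 117, 118, 133, 146, 144, 146, 147, 147, 144, 145, 146, 144, 143, 143, 177, 237, 238, 238, 237, 217, 72, 142, 182, 178]
```

The offcut is parallel, bevel away from the fence, touching the stop, with about 21 mm to the fence. I'll shut the fingers, go to the −x side and push it over.

Call:
{"method": "arm_command", "body": {
  "dp": [
    [-0.006,-0.07,0],
    [-0.006,-0.14,0],
    [-0.006,-0.212,0],
    [-0.006,-0.212,0],
    [-0.006,-0.212,0]
  ],
  "turn": [
    [0,0,0],
    [0,0,0],
    [0,0,0],
    [0,0,0],
    [0,0,0]
  ],
  "jaw": [0,0,0,0,0]
}}

```text
time_s: 19.42
eef_pos: [0.5016, 0.0444, 0.1024]
eef_rot: [0.0, 0.719, 0.695, 0.0]
wrist_force: [-0.1, -0.2, 0.2]
opening: -0.0
grasp_force: 0.0
```

Call:
{"method": "arm_command", "body": {
  "dp": [
    [0,0,0.15],
    [0,0,0.3],
    [0,0,0.42],
    [0,0,0.49],
    [0,0,0.49]
  ],
  "turn": [
    [0,0,0],
    [0,0,0],
    [0,0,0],
    [0,0,0],
    [0,0,0]
  ],
  "jaw": [0,0,0,0,0]
}}

```text
time_s: 20.05
eef_pos: [0.5003, 0.0445, -0.0212]
eef_rot: [-0.001, 0.719, 0.695, -0.001]
wrist_force: [0.5, 0.7, 0.2]
opening: 0.001
grasp_force: 0.0
```

```bash
python3 - <<'E'
from oc import *
o=get_obs(); print(o["eef_pos"],o["wrist_force"],o["opening"],w2f(o["eef_pos"]))
E
```

```text
[ 0.50025592  0.0445236  -0.02118481] [0.47408113 0.68409921 0.2330831 ] 0.0009287485774484211 [-0.05538162  0.01730134]
```

Call:
{"method": "arm_command", "body": {
  "dp": [
    [0,0,0.006],
    [0,0,0.012],
    [0,0,0.018],
    [0,0,0.024],
    [0,0,0.024]
  ],
  "turn": [
    [0,0,0],
    [0,0,0],
    [0,0,0],
    [0,0,0],
    [0,0,0]
  ],
  "jaw": [0,0,0,0,0]
}}

```text
time_s: 20.68
eef_pos: [0.5017, 0.0444, -0.0239]
eef_rot: [0.0, 0.719, 0.695, 0.0]
wrist_force: [-6.8, 0.2, 19.4]
opening: 0.001
grasp_force: 9.8
```

The tips touch the plate with TCP at −23.9 mm, so the tip offset is 36 mm. I'll raise 7 mm and push towards the fence.

Call:
{"method": "arm_command", "body": {
  "dp": [
    [0,0,-0.032],
    [0,0.02,-0.032],
    [0,0.05,-0.032],
    [0,0.08,-0.032],
    [0,0.11,-0.032]
  ],
  "turn": [
    [0,0,0],
    [0,0,0],
    [0,0,0],
    [0,0,0],
    [0,0,0]
  ],
  "jaw": [0,0,0,0,0]
}}

```text
time_s: 21.3
eef_pos: [0.5285, 0.0435, -0.0185]
eef_rot: [-0.0, 0.719, 0.695, -0.0]
wrist_force: [-1.1, -0.1, 1.0]
opening: 0.003
grasp_force: 0.7
```

Call:
{"method": "arm_command", "body": {
  "dp": [
    [0,0.006,0],
    [0,0.012,0],
    [0,0.018,0],
    [0,0.024,0],
    [0,0.024,0]
  ],
  "turn": [
    [0,0,0],
    [0,0,0],
    [0,0,0],
    [0,0,0],
    [0,0,0]
  ],
  "jaw": [0,0,0,0,0]
}}

```text
time_s: 21.92
eef_pos: [0.5345, 0.0433, -0.0181]
eef_rot: [0.0, 0.719, 0.695, 0.0]
wrist_force: [-0.2, -0.1, -0.1]
opening: -0.001
grasp_force: 0.3
```

```bash
python3 - <<'E'
from oc import *
o=get_obs(); print(o["eef_pos"],o["wrist_force"],o["opening"],w2f(o["eef_pos"]))
cam=camRt("wrist"); w=camera("wrist"); cv2.imwrite("pics/p4.png",w); blob(w,cam); edges(w,cam)
E
```

```text
[ 0.53453077  0.04331959 -0.01806428] [-0.22793459 -0.05133713 -0.08245208] -0.0014752820937699693 [-0.02108563  0.01729425]
[277, 153, 121, 160, 14641] [[282, 154], [359, 153], [382, 163], [397, 208], [377, 312], [288, 281], [283, 272], [277, 246]] [[-10.1, 79.0], [22.0, 79.4], [32.2, 75.1], [42.0, 54.7], [41.3, -2.8], [-5.1, 16.1], [-7.8, 21.3], [-11.1, 35.6]]
0 [21, 20, 18, 15, 26, 16, 15, 20, 19, 20, 19, 18, 18, 16, 17, 16, 16, 21, 21, 20, 21, 21, 20, 20, 47, 73, 90, 126, 129]
10 [15, 16, 21, 18, 16, 16, 20, 18, 18, 16, 16, 15, 15, 17, 21, 34, 22, 21, 21, 57, 74, 73, 73, 73, 73, 73, 91, 92, 154]
20 [21, 19, 20, 64, 39, 133, 30, 20, 17, 52, 63, 52, 51, 51, 54, 54, 54, 59, 70, 79, 111, 111, 127, 125, 126, 127, 158, 156, 155]
30 [99, 27, 53, 85, 18, 83, 84, 26, 30, 91, 95, 95, 95, 95, 109, 110, 108, 108, 109, 107, 110, 109, 109, 107, 107, 110, 159, 156, 156]
```

Call:
{"method": "arm_command", "body": {
  "dp": [
    [0,0.004,0],
    [0,0.008,0],
    [0,0.012,0],
    [0,0.012,0]
  ],
  "turn": [
    [0,0,0],
    [0,0,0],
    [0,0,0],
    [0,0,0]
  ],
  "jaw": [0,0,0,0]
}}

```text
time_s: 22.48
eef_pos: [0.5366, 0.0433, -0.0183]
eef_rot: [-0.001, 0.719, 0.695, -0.001]
wrist_force: [-3.9, -0.6, 3.1]
opening: 0.0
grasp_force: 2.4
```

Call:
{"method": "arm_command", "body": {
  "dp": [
    [0,0.002,0],
    [0,0.004,0],
    [0,0.004,0]
  ],
  "turn": [
    [0,0,0],
    [0,0,0],
    [0,0,0]
  ],
  "jaw": [0,0,0]
}}

```text
time_s: 22.85
eef_pos: [0.5366, 0.0433, -0.0186]
eef_rot: [-0.001, 0.719, 0.695, -0.001]
wrist_force: [-7.4, -0.1, 3.5]
opening: -0.003
grasp_force: 3.8
```

The offcut is against the fence (7.4 N; TCP matches the predicted −19.5 mm). I'll back off, rise to start the diagonal press, and check.

Call:
{"method": "arm_command", "body": {
  "dp": [
    [0,-0.01,0],
    [0,-0.03,0],
    [0,-0.03,-0.05],
    [0,-0.03,-0.12],
    [0,-0.03,-0.14]
  ],
  "turn": [
    [0,0,0],
    [0,0,0],
    [0,0,0],
    [0,0,0],
    [0,0,0]
  ],
  "jaw": [0,0,0,0,0]
}}

```text
time_s: 23.48
eef_pos: [0.5328, 0.0432, 0.0193]
eef_rot: [0.002, 0.719, 0.695, 0.001]
wrist_force: [-0.1, -0.2, 0.4]
opening: -0.0
grasp_force: 0.0
```

```bash
python3 - <<'E'
from oc import *
o=get_obs(); print(o["eef_pos"],o["wrist_force"],w2f(o["eef_pos"]))
cam=camRt("wrist"); w=camera("wrist"); cv2.imwrite("pics/p5.png",w)
hsv=dark(w); g=cv2.GaussianBlur(w,(3,3),0).astype(int)
for y in (.025,.035,.045,.052):
    xs=np.arange(-.012,.062,.002); u=proj(cam,[[*f2w(x,y),.044] for x in xs]); print(int(y*1000),[int(g[int(round(v)),int(round(a))].sum()//3) if 0<=v<384 else -1 for a,v in u])
for x in (.015,.025,.033):
    ys=np.arange(.03,.085,.002); u=proj(cam,[[*f2w(x,y),.046] for y in ys]); print(x,[(int(round(1000*y)),int(g[int(round(v)),int(round(a))].sum()//3),int(g[int(round(v)),int(round(a)),0])) for y,(a,v) in zip(ys,u)])
s=camera("scene"); cv2.imwrite("pics/sc5.png",s)
a=cv2.resize(w[60:330,150:450],(560,504)); b=cv2.resize(s[140:225,165:270],(240*2//2,194))
b=cv2.copyMakeBorder(b,0,504-194,0,0,0); cv2.imwrite("pics/fin.png",np.hstack([a,b]))
E
```

```text
[0.53282881 0.04315165 0.01933633] [-0.06740416 -0.20461781  0.36329114] [-0.0227807   0.01706701]
25 [149, 191, 87, 110, 112, 111, 109, 111, 105, 100, 103, 114, 115, 127, 132, 133, 132, 133, 132, 129, 131, 131, 131, 132, 129, 129, 128, 130, 138, 162, 161, 161, 161, 161, 161, 141, 90]
35 [229, 217, 84, 105, 104, 97, 96, 97, 97, 98, 100, 123, 113, 110, 111, 111, 111, 112, 111, 109, 111, 111, 112, 115, 126, 127, 128, 130, 135, 162, 162, 161, 161, 162, 162, 132, 99]
45 [207, 225, 101, 96, 98, 97, 95, 97, 96, 98, 98, 110, 112, 109, 111, 111, 111, 112, 112, 109, 110, 110, 112, 111, 111, 110, 114, 129, 133, 162, 163, 163, 162, 163, 162, 128, 95]
52 [206, 204, 72, 93, 98, 98, 95, 96, 96, 97, 98, 110, 111, 109, 111, 111, 111, 112, 111, 109, 109, 109, 111, 110, 111, 110, 119, 129, 135, 163, 163, 163, 162, 163, 162, 145, 90]
0.015 [(30, 111, 47), (32, 111, 47), (34, 111, 47), (36, 111, 47), (38, 110, 47), (40, 110, 47), (42, 111, 48), (44, 111, 48), (46, 110, 47), (48, 111, 47), (50, 110, 47), (52, 111, 48), (54, 110, 47), (56, 87, 37), (58, 71, 23), (60, 110, 0), (62, 111, 0), (64, 112, 0), (
[... 276 characters left out ...]
110, 46), (48, 109, 46), (50, 109, 46), (52, 109, 47), (54, 108, 46), (56, 86, 36), (58, 68, 18), (60, 111, 0), (62, 112, 0), (64, 112, 0), (66, 116, 0), (68, 130, 0), (70, 131, 0), (72, 132, 0), (74, 126, 0), (76, 68, 1), (78, 118, 90), (80, 200, 197), (82, 218, 216), (84, 217, 215)]
0.033 [(30, 132, 56), (32, 132, 55), (34, 123, 52), (36, 113, 48), (38, 112, 47), (40, 112, 48), (42, 112, 48), (44, 112, 47), (46, 111, 48), (48, 111, 48), (50, 111, 47), (52, 111, 47), (54, 112, 48), (56, 84, 36), (58, 66, 25), (60, 77, 15), (62, 83, 16), (64, 91, 24), (66, 84, 37), (68, 90, 29), (70, 91, 38), (72, 101, 28), (74, 85, 49), (76, 84, 82), (78, 96, 94), (80, 82, 80), (82, 104, 102), (84, 88, 86)]
```

View pics/fin.png

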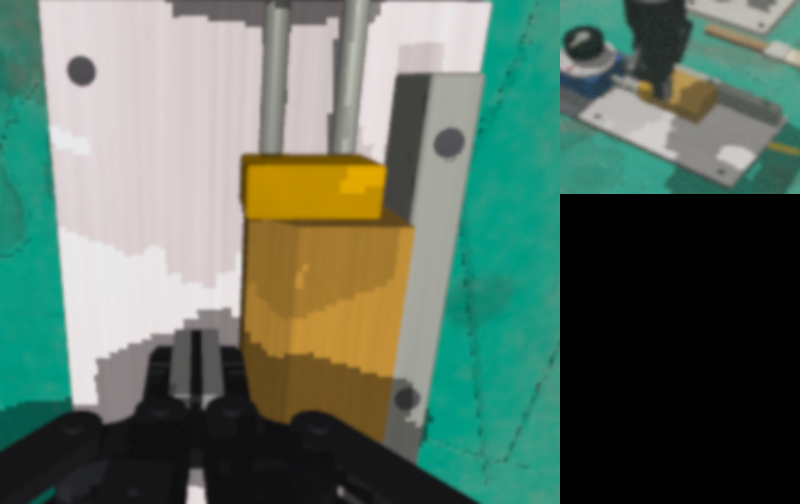

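The picture shows the offcut flush along the fence (edge 413→390) and touching the yellow stop at row 220. The bevel strip is on the left and the shut fingers are beside it at (195,340). Now the diagonal press, plus a scene check of the pointer.

Call:
{"method": "arm_command", "body": {
  "dp": [
    [0,0.01,0.016],
    [0,0.02,0.032],
    [0,0.03,0.046],
    [0,0.036,0.056],
    [0,0.036,0.056]
  ],
  "turn": [
    [0,0,0],
    [0,0,0],
    [0,0,0],
    [0,0,0],
    [0,0,0]
  ],
  "jaw": [0,0,0,0,0]
}}

```text
time_s: 24.2
eef_pos: [0.5397, 0.0431, 0.0024]
eef_rot: [-0.0, 0.719, 0.695, -0.0]
wrist_force: [0.0, 0.2, 0.5]
opening: -0.002
grasp_force: 0.0
```

```bash
python3 - <<'E'
from oc import *
o=get_obs(); print(o["eef_pos"],o["wrist_force"],w2f(o["eef_pos"]))
for n,f in (("before","pics/scene0.png"),("now","pics/sc5.png")):
    im=cv2.imread(f).astype(np.float32).min(2); cam=camRt("scene")
    A=np.radians(np.arange(-180,180,12)); best=[]
    for c in ((.561,.1915),(.557,.184)):
        v=[]
        for a in A:
            u=proj(cam,[[c[0]+r*np.cos(a),c[1]+r*np.sin(a),.083] for r in (.013,.016,.019)]).astype(np.float32)
            v.append(cv2.remap(im,u[:,0],u[:,1],cv2.INTER_LINEAR).mean())
        print(n,c,[int(x) for x in v])
E
```

```text
[0.5396541  0.04310349 0.00243693] [0.01215416 0.17818211 0.47044351] [-0.01595789  0.01725708]
before (0.561, 0.1915) [51, 55, 55, 57, 56, 55, 62, 75, 93, 107, 90, 70, 54, 48, 48, 51, 52, 54, 56, 55, 56, 52, 46, 41, 41, 40, 41, 42, 44, 48]
before (0.557, 0.184) [40, 38, 40, 40, 39, 37, 38, 43, 53, 71, 88, 101, 91, 75, 63, 58, 67, 84, 99, 108, 108, 104, 94, 80, 65, 54, 48, 46, 45, 43]
now (0.561, 0.1915) [105, 94, 73, 58, 54, 50, 47, 45, 45, 44, 41, 40, 41, 43, 47, 51, 54, 56, 56, 54, 52, 51, 48, 44, 44, 43, 42, 48, 65, 91]
now (0.557, 0.184) [58, 43, 40, 37, 35, 36, 35, 35, 33, 36, 38, 36, 36, 35, 40, 47, 63, 84, 102, 110, 111, 106, 93, 80, 70, 73, 83, 96, 98, 81]
```

The pointer reads about 180° in the scene view, so it's at the mark. Next I raise a little for a mid-bevel contact, then push diagonally.

Call:
{"method": "arm_command", "body": {
  "dp": [
    [0,0,-0.016],
    [0,0.008,-0.008],
    [0,0.013,-0.003],
    [0,0.018,0.002],
    [0,0.018,0.002]
  ],
  "turn": [
    [0,0,0],
    [0,0,0],
    [0,0,0],
    [0,0,0],
    [0,0,0]
  ],
  "jaw": [0,0,0,0,0]
}}

```text
time_s: 24.82
eef_pos: [0.5443, 0.0429, 0.0022]
eef_rot: [-0.0, 0.719, 0.695, -0.0]
wrist_force: [0.8, 0.0, -0.1]
opening: -0.0
grasp_force: 0.0
```

Call:
{"method": "arm_command", "body": {
  "dp": [
    [0,0.003,0.003],
    [0,0.005,0.005],
    [0,0.005,0.005],
    [0,0.005,0.005]
  ],
  "turn": [
    [0,0,0],
    [0,0,0],
    [0,0,0],
    [0,0,0]
  ],
  "jaw": [0,0,0,0]
}}

```text
time_s: 25.32
eef_pos: [0.5456, 0.0429, 0.0011]
eef_rot: [-0.0, 0.719, 0.695, -0.0]
wrist_force: [0.1, -0.1, 0.2]
opening: -0.001
grasp_force: 0.0
```

Call:
{"method": "arm_command", "body": {
  "dp": [
    [0,0.003,0.003],
    [0,0.006,0.006],
    [0,0.009,0.009],
    [0,0.01,0.01],
    [0,0.01,0.01]
  ],
  "turn": [
    [0,0,0],
    [0,0,0],
    [0,0,0],
    [0,0,0],
    [0,0,0]
  ],
  "jaw": [0,0,0,0,0]
}}

```text
time_s: 25.95
eef_pos: [0.5475, 0.0428, -0.0008]
eef_rot: [-0.001, 0.719, 0.695, -0.001]
wrist_force: [-5.8, -0.1, 9.5]
opening: -0.001
grasp_force: 5.0
```

Call:
{"method": "arm_command", "body": {
  "dp": [
    [0,0.003,0.003],
    [0,0.006,0.006],
    [0,0.006,0.006]
  ],
  "turn": [
    [0,0,0],
    [0,0,0],
    [0,0,0]
  ],
  "jaw": [0,0,0]
}}

```text
time_s: 26.32
eef_pos: [0.5478, 0.0428, -0.0012]
eef_rot: [-0.001, 0.719, 0.695, -0.002]
wrist_force: [-14.2, -0.1, 23.6]
opening: -0.004
grasp_force: 13.6
```

The press is holding: about 14 N towards the fence and 24 N down. One more hold to confirm it is steady, then hand in.

Call:
{"method": "arm_command", "body": {
  "dp": [
    [0,0,0],
    [0,0,0],
    [0,0,0],
    [0,0,0]
  ],
  "turn": [
    [0,0,0],
    [0,0,0],
    [0,0,0],
    [0,0,0]
  ],
  "jaw": [0,0,0,0]
}}

```text
time_s: 26.82
eef_pos: [0.5479, 0.0428, -0.0011]
eef_rot: [-0.001, 0.719, 0.695, -0.002]
wrist_force: [-14.0, -0.2, 23.7]
opening: 0.004
grasp_force: 13.4
```

```bash
python3 - <<'E'
from oc import *
o=get_obs(); print(o["eef_pos"],o["wrist_force"],np.abs(o["dq"]).max())
cam=camRt("wrist"); w=camera("wrist"); g=cv2.GaussianBlur(w,(3,3),0).astype(int)
for y in (.04,.05):
    xs=np.arange(.03,.058,.002); u=proj(cam,[[*f2w(x,y),.044] for x in xs]); print(int(y*1000),[int(g[int(round(v)),int(round(a))].sum()//3) for a,v in u])
ys=np.arange(.05,.066,.002); u=proj(cam,[[*f2w(.02,y),.046] for y in ys]); print([(int(round(1000*y)),int(g[int(round(v)),int(round(a)),0])) for y,(a,v) in zip(ys,u)])
f=o["wrist_force"]
if -25<f[0]<-6 and 12<f[2]<45: print(hand_in())
E
```

```text
[ 0.54785091  0.04280655 -0.00114376] [-13.99981043  -0.20158078  23.67906111] 0.0021463945585592234
40 [106, 108, 108, 108, 107, 105, 107, 109, 137, 136, 135, 135, 141, 157, 131]
50 [107, 108, 108, 108, 107, 105, 106, 109, 137, 137, 137, 136, 146, 157, 131]
[(50, 45), (52, 46), (54, 46), (56, 36), (58, 22), (60, 0), (62, 0), (64, 0)]
the job is handed in; nothing more can be done
None
```

The job is handed in with no verdict shown: the pointer is at the red mark, the offcut flush on fence and end stop, and the bevel push holding (about 24 N down, 14 N towards the fence); one doubt is that the fingertips sit 36 mm short of the reported TCP, so the grasp-point check passes only if it uses the true fingers.

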